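Clamp the candle mould in the quick-release vise

ROBOT

A 7-joint arm with a two-finger parallel gripper is mounted at the origin on the work surface. World frame = base frame: x ahead of the robot, y to its left, z up, the work surface at z = 0. Lengths are in mm, angles in rad, forces in N, time in s.
With the tool pointing down it reaches from about 350 to 775 mm from the base axis. Payload 3.1 kg.
Tool frame: the origin (TCP) lies between the finger pads; the fingertips stand 8 mm ahead of it and the grasp point (between the pads) lies 11 mm behind it (ctrl.tips_ahead is the z of the fingertips in the tool frame, in mm); z points along the fingers, y is the line along which they close (so a half turn about z gives the same grasp; the last joint's range is limited). The gripper opens to 85 mm and grips with 20 to 120 N. Pads are 22 mm wide; open, the fingers measure 114 mm over their backs; the gripper's body (76 mm by 85 mm) begins 54 mm behind the grasp point. The pads swing forward as they close: fully open they stand 13 mm farther back than shut.
Start: joints at [-0.042, 0.311, 0.014, 1.512, -0.004, 1.319, -0.027], TCP at [550.016, 0.031, 213.204] pointing down, gripper open.
Joint ranges: [-2.7, 2.7], [-0.3, 1.91], [-1.27, 1.3], [0.12, 2.57], [-1.44, 4.58], [0.2, 2.03], [-3.05, 3.05]. Speed limits (rad/s): [2.79, 2.79, 3.14, 3.14, 3.14, 3.14, 3.14].

INTERFACE

Orientations are given as a rotation vector (axis times angle).
In Python, from workcell import ctrl gives the robot as it stands. The module is installed in compiled form; this text tells all that it offers.
- The arm moves only by the tool send_rows, never from a script. Its argument "targets" is a list of rows, each a list of 7 numbers: the shift along the tool's x, y, z in m, then the turn, a rotation vector about the tool's x, y, z in rad, then the finger opening in m, from 0 to 0.0854. In form: [[dx, dy, dz, ax, ay, az, claw], ...]. A call has 1 to 20 rows; each row shifts and turns the commanded pose from where the row before left it, along the tool's axes as they then stand; what a row does not reach is not made up. A row lasts 1/8 s, in which the tool goes at most 62.5 mm and 10.7 degrees, less where a joint would pass 70% of its speed; a pose out of reach is approached as far as the arm can. A call is refused whole if a number of a shift passes 0.0625 or a number of a turn 0.188, either way. A call with a gripper value outside its range is refused whole. The fingers move at their own pace and stop on an object; "squeeze" is the grip in N (left out, the last holds). Time passes only in rows, so rows that do not move let the fingers close. It gives the time, the measured TCP pose, the force, the opening and the grip force at its end, in the units of the state.
- ctrl.read_state(): the state, without advancing time (a new reading comes with each control period).
- ctrl.get_image(name): name is "scene" or "side" or "wrist"; returns the picture (480x640x3 uint8, red, green, blue); there is no depth.
- ctrl.calibration(name): a dict with "fx", "fy", "cx", "cy" (pixels), "R" (3x3) and "t" (3): a world point X has camera coordinates R X + t. Camera axes: x right, y down, z forward; pixel columns grow to the right and rows downward; lengths in mm; the calibration is good to about 2 mm. A picture is of the moment at which its call begins: read the wrist's pose just before it. calibration takes no time and is no camera call; for the wrist camera it gives the pose at the moment of the call.
- ctrl.finish_job(): hands the job in; it is judged then, once.
The state is a dict: "clock": time; "joint_pos": joint angles; "dq": joint speeds; "tau": joint torques, N m; "position": TCP position; "ee_rot": TCP orientation; "ft_force": force on the tool from outside, world axes, zero at the start; "wrist_torque": the same for the moment, N m; "gripper_width": finger opening in mm; "grip_force": force on a finger pad.
Only numpy, scipy, OpenCV 4.12 (cv2) and the standard library are available. Lean on these libraries where they do the work, as an engineer would, in place of code of your own. Each camera call takes 0.05 s, during which the arm holds its last target. There are 200 camera calls.

TASK

Stand the two-part candle mould upright, pouring hole up, on the vise's two guide rods midway across the jaws, its seam parallel to the jaw faces so that they will close on its two large faces, and let go of it. Then squeeze the red quick-release lever fully against its horn, slide the moving jaw up to the mould with the lever still squeezed, let the lever go, and wind the crank clockwise (seen from the crank's end) until the lever has sprung home and the mould is clamped really tight. Leave the other things on the table where they are.

Things in the scene. Friction and masses are not known exactly. Their poses are not given: they have to be found in the camera images.
- mould: two-part aluminium candle mould, halves pinned together: block 80 mm long, 64 wide, 44 thick, about 0.5 kg, red band round it near the pouring end. It starts lying flat. Origin: centre of the large face that is underneath at the start. +x along the 80 mm to the pouring end (dark hole in a brass ring), +y along the 64 mm width, +z across the 44 mm thickness (across the seam; up at the start).
- mould_mid (a point): centre of the mould block; axes as mould.
- mould_foot (a point): centre of the mould's plain foot end, opposite the pouring hole; axes as mould. The foot is to stand on the rods.
- vise: blue iron vise with wood-lined jaws on a beech riser, bolted down. Origin: on the bench below the middle of the fixed jaw's face; +x from the moving jaw to the fixed jaw (rearwards), +y along the jaws, +z up. Fixed jaw: 36 mm thick (x 0 to 36), 110 wide, top 185 mm high. Riser 40 mm high, 130 wide, x -25 to 140; half-nut housing behind the jaw 107 mm high. Crank and lever are on the -x side.
- fixed_face (a point): middle of the top edge of the fixed jaw's face, 185 mm above the bench; axes as vise.
- jaw: the moving jaw with its rods and screw. Origin: on the bench below the middle of its inner face; axes as vise, so its x in the vise's frame is minus the jaw gap (68 to 90 mm at the start). Plate 28 mm thick (x -28 to 0), 110 wide, z 55 to 185 mm. Lever home: held by the screw. Lever fully squeezed: slides freely along the vise's x with about 2 N of drag, gap 30 to 98 mm.
- rods (a point): midway between the guide rods' tops, 100 mm above the bench, at the moving jaw's inner face; axes as vise. The two steel rods (16 mm thick, at y = -24 and +24 mm) run level along the vise's x across the gap, move with the jaw and carry the mould.
- horn_top (a point): point on the middle line of the moving jaw's fixed horn, 225 mm above the bench: a blue upright bar 12 x 12 mm, its top at 250 mm, in front of the jaw plate (jaw frame x -42 to -30, y 10 to 22 mm): the counter-grip for the lever; axes as jaw.
- lever_tab (a point): middle of the lever's red grip tab, 12 x 12 mm, 60 tall, top 250 mm above the bench, beside the horn on its -y side (jaw frame x -44 to -32, y -30 to -18 mm when home: 52 mm over lever and horn; 34 mm when fully squeezed). Horn and tab stand free above the jaw's top from 185 to 250 mm: pinch both together from above.
- lever (a joint): lever angle, rad: 0 home (half-nut in the thread), 0.125 fully squeezed to the horn (towards the vise's +y); spring 2 N at the tab at first, 4.5 N at full squeeze. Above 0.105 the half-nut is clear. Let go, it drops into a groove (5 mm pitch) if one is opposite; on a crest the lever stays part-way, 0.07 to 0.1 (it may also start so), until the crank has turned up to one turn, then snaps home.
- crank_grip (a point): where to grip the crank's wooden handle: a bar 20 mm thick, 75 mm long, parallel to the vise's x, spinning freely in the fingers, 40 mm from the screw's axis; it reaches 27 mm to the -x and 48 mm to the +x of this point, where it meets a steel handwheel 100 mm across (jaw frame x -54 to -41 mm). Axes turn with the crank: z points from the screw's axis to the handle.
- screw_axis (a point): point on the screw's axis level with crank_grip, 75 mm above the bench, 104 mm in front (-x) of the moving jaw's inner face; the centre of the handle's circle of 40 mm radius in the vise's y-z plane. Axes as vise; moves with the jaw.
- crank (a joint): crank angle, rad: 0 = handle straight above the axis; grows clockwise seen from the crank's end (from the top towards the vise's -y), which closes the jaw 5 mm a turn with the lever home. Starts within 2.6 of 0. Free turning takes about 3 N at the handle; it stays where left. Once the mould is gripped the effort climbs about 1.2 N per rad: half a turn more (6 to 7 N) is really tight, and holds.
- candle_a: rolled beeswax candle standing up, 30 mm thick, 85 mm tall. Leave it alone. Origin: centre of its underside.
- candle_b: rolled beeswax candle standing up, 30 mm thick, 100 mm tall. Leave it alone. Origin: centre of its underside.
- wax_sheets: stack of yellow beeswax sheets, 100 x 130 x 18 mm. Leave it alone. Origin: centre of its underside.
- wick_spool: white spool of wick, 56 mm across, 56 mm tall. Leave it alone. Origin: centre of its underside.
- dye_jar: jar of wax dye with a red cap, 56 mm across, 75 mm tall. Leave it alone. Origin: centre of its underside.
- brush_mug: blue mug with brushes, 72 mm across, 85 mm tall, brushes up to 180 mm. Leave it alone. Origin: centre of its underside.

How it is judged:
By the outcome, as a careful person would: the job done as asked, in the order asked, and still so for the second after the job is handed in, with the robot touching nothing.
It also fails if it takes over 72 s, if anything falls off the work surface, if the arm or the gripper's body presses on something with over 40 N, if the wrist force passes 120 N, or if a joint passes its speed limit or range.

## Working session

There is one attempt and no reset: what is moved stays moved. The work goes in short steps, Python scripts to look and compute and a tool call to move; the robot and the scene stay as the last step left them, time stands still between calls to the robot, and variables do not carry over. Pictures are saved under pics/ and viewed, at most 10 in all, crops included, and the job is handed in when it is done.

Besides the shell and the picture viewer there is one more tool, called by a JSON object that holds its "method" and its "body". send_rows: Moves the arm, as the interface text tells. Its arguments: {"type":"object","properties":{"targets":{"type":"array","items":{"type":"array","items":{"type":"number"}}},"squeeze":{"type":"number"}},"required":["targets"]}

```bash
mkdir -p pics
python3 - <<'E'
from workcell import ctrl
import cv2,numpy as np
s=ctrl.read_state();print(s)
print(ctrl.tips_ahead)
for n in("scene","side","wrist"):
    c=ctrl.calibration(n);print(n,c)
    cv2.imwrite(f"pics/{n}0.png",ctrl.get_image(n)[:,:,::-1])
E
```

```text
{'clock': 0.0, 'joint_pos': array([-0.04171589,  0.31174981,  0.01397698,  1.51304036, -0.00444442,
        1.31920216, -0.02719565]), 'dq': array([ 7.29021622e-04, -7.20860258e-04,  5.51615677e-04, -5.70102857e-05,
        1.26260578e-03, -1.57116498e-03, -3.62734993e-04]), 'tau': array([-8.45983850e-04, -3.79911804e+01,  1.45537080e-01, -2.30588043e+01,
        1.22032766e-02,  1.37352623e-02,  4.05736500e-06]), 'position': array([5.49232958e+02, 4.34096309e-02, 2.12114570e+02]), 'ee_rot': array([-2.22017   , -2.22039264,  0.00268425]), 'ft_force': array([ 0.8755254 , -0.42790639, -1.13577369]), 'wrist_torque': array([ 0.01447122, -0.01251445, -0.01100496]), 'grip_force': 0.0, 'gripper_width': 85.31538525305848}
8.0
scene {'fx': 617.1744907956786, 'fy': 617.1744907956786, 'cx': 327.1970999605213, 'cy': 246.79863390568224, 'R': array([[ 0.58326102,  0.81194823, -0.02338082],
       [ 0.43889055, -0.3392354 , -0.83204233],
       [-0.6835069 ,  0.47503623, -0.55421918]]), 't': array([-307.91998257, -112.09560477, 1708.26756961])}
side {'fx': 485.2383986932122, 'fy': 485.2383986932122, 'cx': 325.4009134709999, 'cy': 247.14710503207328, 'R': array([[-0.99261415, -0.12113751, -0.0065467 ],
       [-0.08451573,  0.72922849, -0.67903085],
       [ 0.08703014, -0.67346233, -0.73408054]]), 't': array([ 563.36034751,  180.73414958, 1325.6980058 ])}
wrist {'fx': 424.16333151013833, 'fy': 424.16333151013833, 'cx': 320.0242281436736, 'cy': 238.22118909288568, 'R': array([[ 9.99997153e-01,  3.31491812e-04, -2.36307054e-03],
       [ 1.04107821e-03, -9.51690518e-01,  3.07057119e-01],
       [-2.14712491e-03, -3.07058704e-01, -9.51688154e-01]]), 't': array([-548.77586792,  -40.36383636,  380.3114763 ])}
```

View pics/scene0.png

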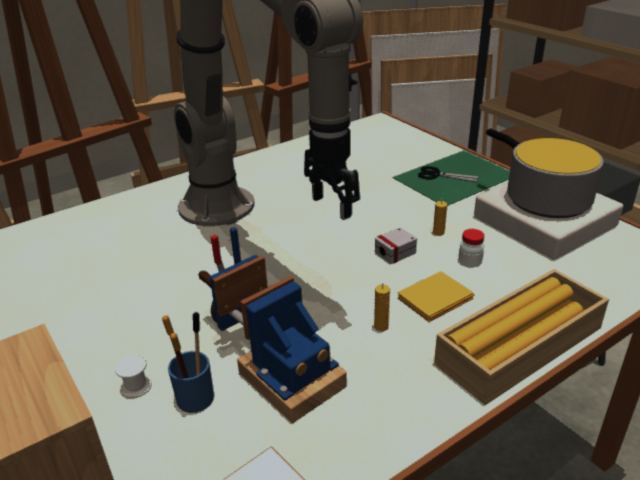

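View pics/side0.png

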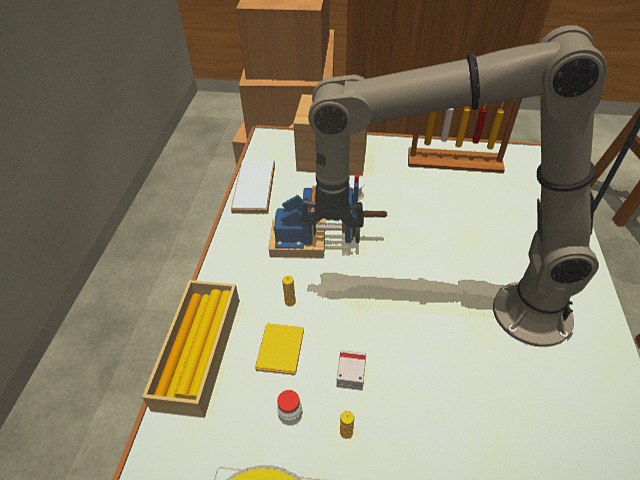

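The scene view shows the vise at about (270,320), the mould at (396,245), and the crank towards the robot. In the side view the mould is at (351,368) and the arm partly hides the vise. I'll zoom in with one composite.

```bash
cat > h.py <<'E'
import numpy as np,cv2
from workcell import ctrl
def ray(n,u,v,c=None):
    c=c or ctrl.calibration(n);R=np.array(c["R"]);t=np.array(c["t"])
    d=R.T@np.array([(u-c["cx"])/c["fx"],(v-c["cy"])/c["fy"],1]);return -R.T@t,d/np.linalg.norm(d)
def plane(n,u,v,z,c=None):
    o,d=ray(n,u,v,c);return o+d*(z-o[2])/d[2]
def tri(rays):
    A=np.zeros((3,3));b=np.zeros(3)
    for o,d in rays:
        P=np.eye(3)-np.outer(d,d);A+=P;b+=P@o
    X=np.linalg.solve(A,b);return X,[np.linalg.norm((np.eye(3)-np.outer(d,d))@(X-o)) for o,d in rays]
def proj(n,X,c=None):
    c=c or ctrl.calibration(n);p=c["R"]@np.array(X)+c["t"];return c["cx"]+c["fx"]*p[0]/p[2],c["cy"]+c["fy"]*p[1]/p[2]
E
python3 - <<'E'
import cv2,numpy as np
s=cv2.imread("pics/scene0.png");d=cv2.imread("pics/side0.png")
def crop(i,x,y,w,h,k): return cv2.resize(i[y:y+h,x:x+w],None,fx=k,fy=k,interpolation=cv2.INTER_CUBIC)
o=np.zeros((600,800,3),np.uint8)
o[:600,:480]=crop(s,190,220,160,200,3)
o[:300,480:800]=crop(s,366,220,64,60,5)
o[300:600,480:800]=crop(d,320,340,64,60,5)
cv2.imwrite("pics/c1.png",o)
E
```

```text
(no output)
```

View pics/c1.png

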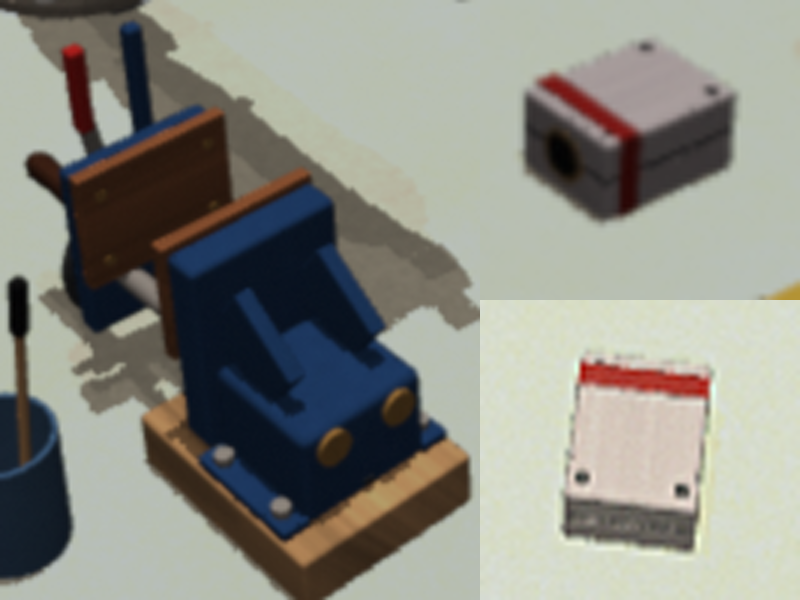

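View pics/wrist0.png

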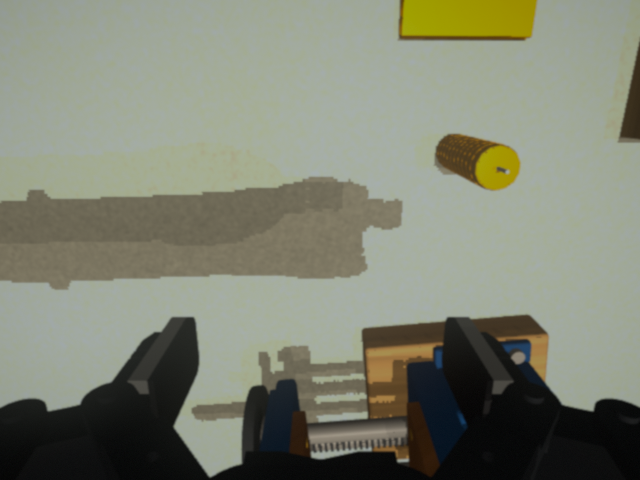

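The composite shows the mould with its pouring end towards world -y and sharp corners in both views. The jaw top edges, lever (75,50) and horn (130,25) are also clear. The wrist view shows the screw and rods at (355,435) and the candle at (497,168).

Run:
```python
from h import *
np.set_printoptions(precision=1,suppress=True)
S=lambda x,y:(366+(x-480)/5,220+y/5)
D=lambda x,y:(320+(x-480)/5,340+(y-300)/5)
V=lambda x,y:(190+x/3,220+y/3)
print("mould side top")
for p in [(581,357),(712,368),(696,513),(568,497)]: print(plane("side",*D(*p),44))
print("mould scene top")
for p in [(640,40),(736,95),(624,150),(527,92)]: print(plane("scene",*S(*p),44))
print("bottom scene", [plane("scene",*S(*p),0) for p in [(602,220),(732,160),(527,153)]])
print("fixed top", [plane("scene",*V(*p),185) for p in [(152,244),(307,169)]])
print("fixed rear top", [plane("scene",*V(*p),185) for p in [(187,277),(335,202)]])
print("moving top", [plane("scene",*V(*p),185) for p in [(70,183),(223,111)]])
print("lever/horn top", [plane("scene",*V(*p),250) for p in [(74,48),(131,25)]])
print("riser top corner", [plane("scene",*V(*p),40) for p in [(146,415),(300,560),(468,452)]])
print("handle end", plane("scene",*V(40,160),115),plane("scene",*V(40,160),75))
```

```text
mould side top
[505.4 205.   44. ]
[440.7 203.6  44. ]
[443.2 281.7  44. ]
[503.9 280.7  44. ]
mould scene top
[445.6 273.7  44. ]
[510.7 277.   44. ]
[513.7 204.4  44. ]
[448.  200.3  44. ]
bottom scene [array([503.8, 201.4,   0. ]), array([503.8, 284.1,   0. ]), array([438.4, 209.4,   0. ])]
fixed top [array([ 627.1, -248.7,  185. ]), array([ 620.5, -138.8,  185. ])]
fixed rear top [array([ 664.9, -247.5,  185. ]), array([ 658. , -143.5,  185. ])]
moving top [array([ 545.6, -259.5,  185. ]), array([ 536.3, -147.3,  185. ])]
lever/horn top [array([ 508.2, -228.7,  250. ]), array([ 506.1, -188.8,  250. ])]
riser top corner [array([ 605.5, -257.7,   40. ]), array([ 761.6, -244.6,   40. ]), array([ 751.3, -117.4,   40. ])]
handle end [ 419.7 -227.8  115. ] [ 366.3 -207.5   75. ]
```

{"method": "send_rows", "body": {"targets": [[0.04, -0.012, -0.008, 0, 0, 0, 0.085], [0.04, -0.012, -0.008, 0, 0, 0, 0.085], [0.04, -0.012, -0.008, 0, 0, 0, 0.085], [0.04, -0.012, -0.008, 0, 0, 0, 0.085], [0.04, -0.012, -0.008, 0, 0, 0, 0.085], [0.04, -0.013, 0, 0, 0, 0, 0.085], [0, 0, 0, 0, 0, 0, 0.085]]}}

```text
clock: 1.02
position: [474.3, 245.0, 252.9]
ee_rot: [-2.209, -2.229, -0.001]
ft_force: [0.2, -1.1, 0.1]
gripper_width: 84.8
grip_force: 0.0
```

Run:
```python
from h import *
s=ctrl.read_state();print(s["position"],s["ee_rot"],s["joint_pos"])
import pickle
w=ctrl.calibration("wrist");wi=ctrl.get_image("wrist");d=ctrl.get_image("side")
pickle.dump((w,s),open("w1.pkl","wb"))
cv2.imwrite("pics/w1.png",wi[:,:,::-1]);cv2.imwrite("pics/d1.png",d[:,:,::-1])
o=np.zeros((600,800,3),np.uint8)
o[:,:]=cv2.resize(d[150:285,250:430],(800,600),interpolation=cv2.INTER_CUBIC)
o[360:,480:]=cv2.resize(wi,(320,240))
cv2.imwrite("pics/c2.png",o[:,:,::-1])
```

```text
[474.32464437 245.02886657 252.87927515] [-2.20910986e+00 -2.22926100e+00 -6.07263952e-04] [-0.40121558  0.26567234 -0.1354657   1.47675355  0.03278     1.40200994
 -0.52842636]
```

View pics/c2.png

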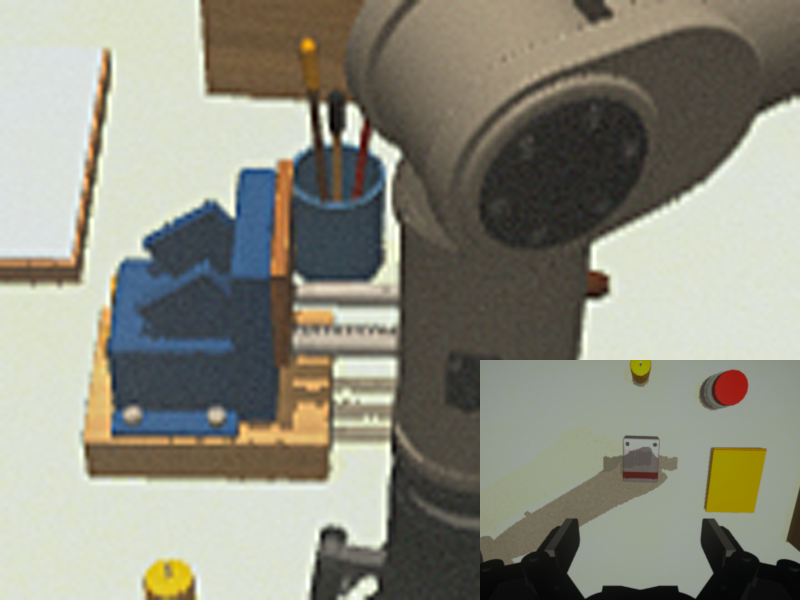

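Side crop: fixed jaw is clear at (265,220), the arm still hides the moving jaw. The wrist inset shows the mould at about (322,195) full-size pixels, with its band towards the fingers. I'll measure its top face there.

Run:
```python
from h import *
import pickle
np.set_printoptions(precision=2,suppress=True)
w,s=pickle.load(open("w1.pkl","rb"));im=cv2.imread("pics/w1.png")
cv2.imwrite("pics/c3.png",cv2.resize(im[130:270,240:400],(800,700),interpolation=cv2.INTER_CUBIC)[:600])
hsv=cv2.cvtColor(im,cv2.COLOR_BGR2HSV)
m=((hsv[...,0]<8)|(hsv[...,0]>172))&(hsv[...,1]>120);m[:,420:]=0;m[:140]=0
ys,xs=np.where(m);r=cv2.minAreaRect(np.c_[xs,ys].astype(np.float32));print(r,len(xs))
for p in cv2.boxPoints(r): print(p,plane("wrist",*p,44,w))
C=-np.array(w["R"]).T@w["t"];print("cam",C)
```

```text
((320.44061279296875, 230.25221252441406), (69.26529693603516, 11.75595760345459), 1.9414864778518677) 799
[285.63 234.95] [442.78 207.7   44.  ]
[286.03 223.2 ] [443.31 218.84  44.  ]
[355.25 225.55] [506.06 217.26  44.  ]
[354.85 237.3 ] [506.08 206.08  44.  ]
cam [473.92 323.14 413.91]
```

View pics/c3.png

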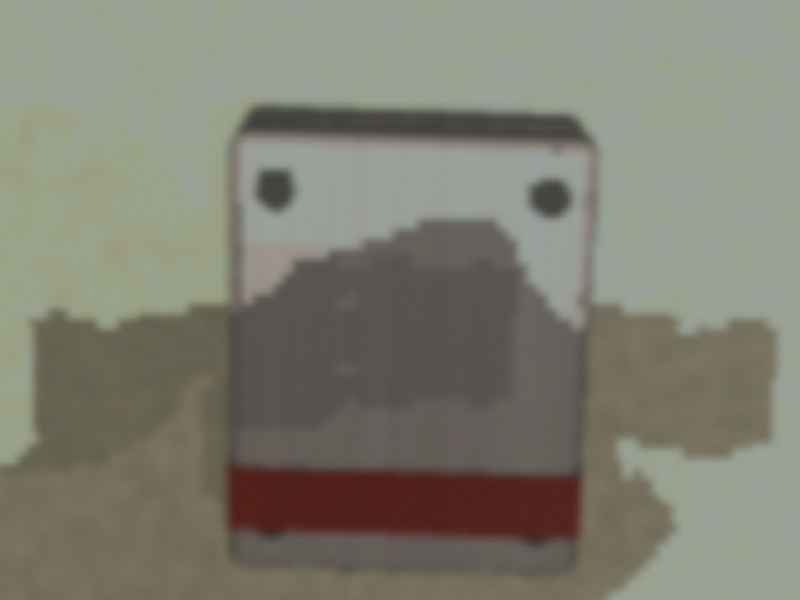

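The crop shows the top-face corners at (234,137), (594,147), (577,572) and (232,565), with the band near the bottom.

Run:
```python
from h import *
import pickle
np.set_printoptions(precision=2,suppress=True)
w,s=pickle.load(open("w1.pkl","rb"))
P=[plane("wrist",240+a/5,130+b/5,44,w) for a,b in [(234,137),(594,147),(577,572),(232,565)]]
for p in P: print(p)
print(np.mean(P,0))
```

```text
[444.87 277.83  44.  ]
[507.06 276.71  44.  ]
[506.81 199.24  44.  ]
[443.37 199.96  44.  ]
[475.53 238.43  44.  ]
```

{"method": "send_rows", "body": {"targets": [[0, 0, 0, 0, 0.157, 0, 0.085], [0, 0, 0, 0, 0.157, 0, 0.085], [0, 0, 0, 0, 0.157, 0, 0.085], [0, 0, 0, 0, 0.157, 0, 0.085], [0, 0, 0, 0, 0.157, 0, 0.085], [-0.033, 0, 0.003, 0, 0, 0, 0.085], [-0.033, 0, 0.003, 0, 0, 0, 0.085], [-0.033, 0, 0.003, 0, 0, 0, 0.085], [-0.033, 0, 0.003, 0, 0, 0, 0.085], [-0.033, 0, 0.003, 0, 0, 0, 0.085], [0, 0, 0, 0, 0, 0, 0.085]]}}

```text
clock: 2.5
position: [476.7, 130.2, 123.8]
ee_rot: [-1.769, -1.753, -0.726]
ft_force: [0.3, 0.2, 0.4]
gripper_width: 84.8
grip_force: 0.0
```

```bash
cat >> h.py <<'E'
from scipy.spatial.transform import Rotation as Ro
np.set_printoptions(precision=2,suppress=True)
def st():
    s=ctrl.read_state();R=Ro.from_rotvec(s["ee_rot"]).as_matrix()
    print("t%.2f"%s["clock"],s["position"],"q",s["joint_pos"],"F",s["ft_force"],"w%.1f g%.1f"%(s["gripper_width"],s["grip_force"]));print(R);return s["position"],R
def to(X,Z=None,Rt=None):
    "tool-frame shift (mm) to bring TCP to X, and turn (rotvec, tool) to reach Rt"
    p,R=st();print("shift",R.T@(np.array(X)-p))
    if Rt is not None: print("turn",Ro.from_matrix(R.T@Rt).as_rotvec())
E
python3 - <<'E'
from h import *
c=np.sqrt(.5)
to([475.5,246.3,18],Rt=np.array([[0,1,0],[c,0,c],[c,0,-c]]))
cv2.imwrite("pics/d2.png",ctrl.get_image("side")[:,:,::-1])
E
```

```text
t2.50 [476.7  130.25 123.82] q [ 0.26  0.42 -0.01  1.91 -0.82  1.2   0.71] F [0.29 0.18 0.44] w84.8 g0.0
[[ 0.01  1.    0.  ]
 [ 0.71 -0.01  0.71]
 [ 0.71 -0.   -0.71]]
shift [  7.56  -1.51 156.87]
turn [ 0.    0.   -0.01]
```

{"method": "send_rows", "body": {"targets": [[0.0025, -0.0005, 0.035, 0, 0, -0.003, 0.085], [0.0025, -0.0005, 0.035, 0, 0, -0.003, 0.085], [0.0025, -0.0005, 0.035, 0, 0, 0, 0.085], [0, 0, 0.025, 0, 0, 0, 0.085], [0, 0, 0.018, 0, 0, 0, 0.085], [0, 0, 0.009, 0, 0, 0, 0.085], [0, 0, 0, 0, 0, 0, 0.085], [0, 0, 0, 0, 0, 0, 0.055], [0, 0, 0, 0, 0, 0, 0.05], [0, 0, 0, 0, 0, 0, 0.05], [0, 0, 0, 0, 0, 0, 0.05], [0, 0, 0, 0, 0, 0, 0.05]], "squeeze": 60}}

```text
clock: 4.05
position: [476.1, 249.2, 21.1]
ee_rot: [-1.757, -1.766, -0.733]
ft_force: [-2.1, -2.8, 6.2]
gripper_width: 62.2
grip_force: 65.2
```

Run:
```python
from h import *
st()
```

```text
t4.05 [476.09 249.16  21.08] q [ 0.11  0.58 -0.13  2.01 -1.02  0.87  0.82] F [-2.14 -2.82  6.24] w62.2 g65.2
[[-0.01  1.    0.  ]
 [ 0.71  0.    0.71]
 [ 0.71  0.01 -0.71]]
```

{"method": "send_rows", "body": {"targets": [[0.01, 0, -0.01, 0, 0, 0, 0.05], [0.015, 0, -0.015, 0, 0, 0, 0.05], [0.02, 0, -0.02, 0, 0, 0, 0.05], [0.02, 0, -0.02, 0, 0, 0, 0.05], [0, 0, 0, 0, -0.1571, 0, 0.05], [0, 0, 0, 0, -0.1571, 0, 0.05], [0, 0, 0, 0, -0.1571, 0, 0.05], [0, 0, 0, 0, -0.1571, 0, 0.05], [0, 0, 0, 0, -0.1571, 0, 0.05], [0, 0, 0, 0, -0.1571, 0, 0.05], [0, 0, 0, 0, -0.1571, 0, 0.05], [0, 0, 0, 0, -0.1571, 0, 0.05], [0, 0, 0, 0, -0.1571, 0, 0.05], [0, 0, 0, 0, -0.1571, 0, 0.05], [0, 0, 0, 0, 0, 0, 0.05]]}}

```text
clock: 5.92
position: [471.3, 253.9, 106.3]
ee_rot: [1.749, 1.77, -0.73]
ft_force: [-1.3, -1.0, -4.0]
gripper_width: 62.6
grip_force: 66.9
```

Run:
```python
from h import *
c=np.sqrt(.5)
to([476.5,246.3,29.5],Rt=np.array([[0,1,0],[c,0,-c],[-c,0,-c]]))
i=ctrl.get_image("scene");j=ctrl.get_image("side")
cv2.imwrite("pics/s3.png",i[:,:,::-1]);cv2.imwrite("pics/d3.png",j[:,:,::-1])
o=np.hstack([cv2.resize(i[120:290,330:460],(400,523)),cv2.resize(j[150:290,270:377],(400,523))])
cv2.imwrite("pics/c4.png",o[:,:,::-1])
```

```text
t5.92 [471.28 253.89 106.31] q [-0.95  0.8   0.16  1.29  0.4   1.66 -0.89] F [-1.31 -1.05 -3.96] w62.6 g66.9
[[-0.01  1.    0.  ]
 [ 0.71  0.01 -0.71]
 [-0.71 -0.   -0.71]]
shift [48.94  5.51 59.65]
turn [0.   0.   0.01]
```

View pics/c4.png

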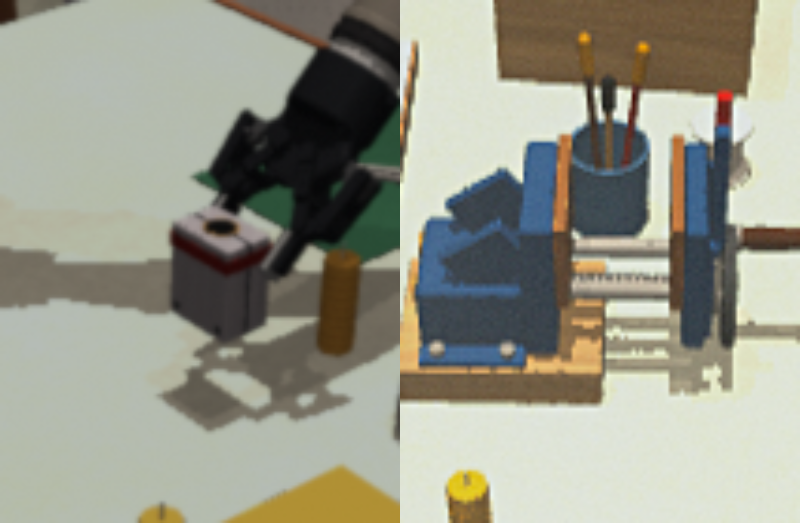

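The mould hangs upright, hole up, in the scene crop, but candle_a stands close behind the gripper. I'll set the mould down at lower y, clear of it. The side crop now shows the whole vise: fixed face edge at crop (571,140), moving face edge (673,140), handle level to the right.

Run:
```python
from h import *
V=lambda x,y:(190+x/3,220+y/3)
K=lambda x,y:(270+(x-400)/3.738,150+y/3.736)
print("candle_a",plane("side",347,437,0),"top",plane("side",347,414,85))
print("candle_b",plane("side",290,304,0),"sheets",[plane("side",*p,18) for p in[(302,325),(298,372),(256,370)]])
print("fix+y", tri([ray("scene",*V(307,169)),ray("side",*K(571,142))]), plane("side",*K(571,142),185))
print("mov+y", tri([ray("scene",*V(223,111)),ray("side",*K(674,142))]), plane("side",*K(674,142),185))
print("lever top", tri([ray("scene",*V(74,48)),ray("side",*K(725,96))]))
print("horn top", tri([ray("scene",*V(131,25)),ray("side",*K(722,130))]))
```

```text
candle_a [469.85 396.55   0.  ] top [473.55 380.49  85.  ]
candle_b [661.32  46.06   0.  ] sheets [array([614.83, 122.56,  18.  ]), array([603.56, 258.97,  18.  ]), array([707.19, 265.78,  18.  ])]
fix+y (array([ 632.34, -168.91,  221.68]), [np.float64(24.5719577073162), np.float64(24.571957707316127)]) [ 623.53 -238.04  185.  ]
mov+y (array([ 554.92, -176.61,  223.12]), [np.float64(22.564883969993303), np.float64(22.56488396999341)]) [ 544.32 -247.09  185.  ]
lever top (array([ 506.08, -228.  ,  248.81]), [np.float64(0.21207638994058745), np.float64(0.21207638994058287)])
horn top (array([ 505.12, -188.41,  249.42]), [np.float64(0.07855682667996154), np.float64(0.07855682668002074)])
```

{"method": "send_rows", "body": {"targets": [[-0.004, 0.001, 0.021, 0, 0, 0.005, 0.05], [-0.004, 0.001, 0.021, 0, 0, 0.005, 0.05], [-0.004, 0.001, 0.021, 0, 0, 0, 0.05], [-0.004, 0.001, 0.021, 0, 0, 0, 0.05], [-0.004, 0.001, 0.022, 0, 0, 0, 0.05], [0, 0, 0, 0, 0, 0, 0.05], [0.004, 0, 0.004, 0, 0, 0, 0.05], [0.003, 0, 0.003, 0, 0, 0, 0.05], [0, 0, 0, 0, 0, 0, 0.05]]}}

```text
clock: 7.15
position: [480.5, 162.0, 41.2]
ee_rot: [1.763, 1.752, -0.719]
ft_force: [-0.6, -0.6, -4.5]
gripper_width: 62.1
grip_force: 66.9
```

Run:
```python
from h import *
st()
w=ctrl.get_image("side");p=proj("side",[476,166,60]);print(p)
```

```text
t7.15 [480.53 161.99  41.21] q [-0.88  0.78  0.18  1.53  0.45  1.42 -0.92] F [-0.59 -0.61 -4.45] w62.1 g66.9
[[ 0.01  1.    0.01]
 [ 0.71 -0.   -0.71]
 [-0.71  0.01 -0.71]]
(np.float64(353.5927597351714), np.float64(335.6050740953883))
```

{"method": "send_rows", "body": {"targets": [[0.003, 0, 0.003, 0, 0, 0, 0.05], [0.002, 0, 0.002, 0, 0, 0, 0.05], [0.001, 0, 0.001, 0, 0, 0, 0.05], [0.001, 0, 0.001, 0, 0, 0, 0.05], [0, 0, 0, 0, 0, 0, 0.05]]}}

```text
clock: 7.82
position: [480.8, 161.1, 31.5]
ee_rot: [1.763, 1.75, -0.719]
ft_force: [-1.0, 0.3, -3.4]
gripper_width: 62.0
grip_force: 67.0
```

{"method": "send_rows", "body": {"targets": [[0.0007, 0, 0.0007, 0, 0, 0, 0.05], [0.0007, 0, 0.0007, 0, 0, 0, 0.05], [0.0007, 0, 0.0007, 0, 0, 0, 0.05], [0, 0, 0, 0, 0, 0, 0.05]]}}

```text
clock: 8.32
position: [481.0, 161.2, 31.1]
ee_rot: [1.762, 1.748, -0.72]
ft_force: [-1.5, 3.1, 7.7]
gripper_width: 62.0
grip_force: 67.9
```

{"method": "send_rows", "body": {"targets": [[0, 0, 0, 0, 0, 0, 0.07], [0, 0, 0, 0, 0, 0, 0.085], [0, 0, 0, 0, 0, 0, 0.085], [0, 0, -0.02, 0, 0, 0, 0.085], [0, 0, -0.04, 0, 0, 0, 0.085], [0, 0, -0.04, 0, 0, 0, 0.085], [0, 0, -0.04, 0, 0, 0, 0.085], [0, 0, 0, 0, 0.157, 0, 0.085], [0, 0, 0, 0, 0.157, 0, 0.085], [0, 0, 0, 0, 0.157, 0, 0.085], [0, 0, 0, 0, 0.157, 0, 0.085], [0, 0, 0, 0, 0.157, 0, 0.085], [0, 0, 0, 0, 0, 0, 0.085]]}}

```text
clock: 9.95
position: [481.5, 253.9, 128.2]
ee_rot: [2.227, 2.199, 0.009]
ft_force: [0.1, 0.2, -0.8]
gripper_width: 84.8
grip_force: 0.0
```

Run:
```python
from h import *
to([481,162,49],Rt=np.array([[0,1,0],[1,0,0],[0,0,-1.]]))
c=ctrl.calibration("wrist");i=ctrl.get_image("wrist");j=ctrl.get_image("side");k=ctrl.get_image("scene")
for n,a in zip("wdk",(i,j,k)): cv2.imwrite(f"pics/{n}5.png",a[:,:,::-1])
def reds(im,n,c=None):
    h=cv2.cvtColor(im,cv2.COLOR_RGB2HSV);m=(((h[...,0]<8)|(h[...,0]>172))&(h[...,1]>130)&(h[...,2]>50)).astype(np.uint8)
    for q in cv2.connectedComponentsWithStats(m)[2][1:]:
        if q[4]>40: print(n,q)
reds(i,"w");reds(j,"d");reds(k,"k")
print(proj("wrist",[481,140,80],c),proj("side",[481,162,70]),proj("scene",[481,162,70]))
```

```text
t9.95 [481.49 253.94 128.21] q [-0.55  0.35  0.04  1.67 -0.    1.11 -0.53] F [ 0.05  0.17 -0.78] w84.8 g0.0
[[ 0.01  1.    0.01]
 [ 1.   -0.01 -0.  ]
 [-0.    0.01 -1.  ]]
shift [-91.63  -0.33  79.57]
turn [ 0.01  0.   -0.01]
w [ 521    0  119   97 9664]
w [269 351  94  13 471]
d [477 108  10  15  97]
d [277 390  22  22 365]
k [463 229  21  16 280]
k [211 235  10  29 161]
(np.float64(320.55705688111294), np.float64(433.03204110802744)) (np.float64(351.86446426571746), np.float64(331.8415893343556)) (np.float64(371.83214193776456), np.float64(240.6217795425019))
```

Run:
```python
from h import *
c=ctrl.calibration("wrist")
for z in (60,68,80):
  for y in(184,140): print(y,z,[np.round(proj("wrist",[x,y,z],c)) for x in (449,513)])
im=cv2.imread("pics/w5.png");cv2.imwrite("pics/c5.png",im[200:480,140:500])
```

```text
184 60 [array([270., 364.]), array([373., 363.])]
140 60 [array([273., 421.]), array([370., 420.])]
184 68 [array([269., 371.]), array([374., 371.])]
140 68 [array([272., 430.]), array([372., 429.])]
184 80 [array([267., 384.]), array([377., 383.])]
140 80 [array([270., 445.]), array([374., 444.])]
```

View pics/c5.png

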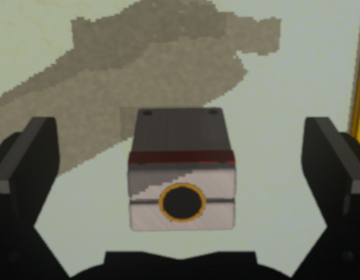

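The crop shows the mould standing upright with its hole up, top-face corners about 15 px above the prediction. That puts the mould centre at y≈172.

{"method": "send_rows", "body": {"targets": [[-0.03, 0, -0.004, 0.01, 0, -0.01, 0.085], [-0.03, 0, 0, 0, 0, 0, 0.085], [-0.0217, 0, 0.004, 0, 0, 0, 0.085], [0, 0, 0, 0, 0, 0, 0.085], [0, 0, 0.02, 0, 0, 0, 0.085], [0, 0, 0.025, 0, 0, 0, 0.085], [0, 0, 0.02, 0, 0, 0, 0.085], [0, 0, 0.014, 0, 0, 0, 0.085], [0, 0, 0, 0, 0, 0, 0.085], [0, 0, 0, 0, 0, 0, 0.055], [0, 0, 0, 0, 0, 0, 0.05], [0, 0, 0, 0, 0, 0, 0.05], [0, 0, 0, 0, 0, 0, 0.05]]}}

```text
clock: 11.72
position: [481.8, 179.3, 50.3]
ee_rot: [2.211, 2.228, 0.006]
ft_force: [0.2, 1.5, 5.6]
gripper_width: 61.8
grip_force: 64.7
```

Run:
```python
from h import *
st()
```

```text
t11.72 [481.84 179.33  50.32] q [-0.44  0.39  0.06  1.84 -0.03  0.91 -0.36] F [0.23 1.55 5.6 ] w61.8 g64.7
[[-0.01  1.    0.  ]
 [ 1.    0.01  0.  ]
 [ 0.    0.   -1.  ]]
```

{"method": "send_rows", "body": {"targets": [[0, 0, -0.02, 0, 0, 0, 0.05], [0, 0, -0.05, 0, 0, 0, 0.05], [0, 0, -0.05, 0, 0, 0, 0.05], [0, 0, -0.05, 0, 0, 0, 0.05], [0, 0, -0.05, 0, 0, 0, 0.05], [-0.038, 0.011, 0, 0, 0, 0, 0.05], [-0.038, 0.011, 0, 0, 0, 0, 0.05], [-0.038, 0.011, 0, 0, 0, 0, 0.05], [-0.038, 0.011, 0, 0, 0, 0, 0.05], [-0.038, 0.011, 0, 0, 0, 0, 0.05], [-0.038, 0.011, 0, 0, 0, 0, 0.05], [-0.038, 0.011, 0, 0, 0, 0, 0.05], [-0.038, 0.011, 0, 0, 0, 0, 0.05], [-0.038, 0.011, 0, 0, 0, 0, 0.05], [-0.03, 0.011, 0, 0, 0, 0, 0.05], [0, 0, 0, 0, 0, 0, 0.05]]}}

```text
clock: 13.72
position: [591.0, -197.1, 266.8]
ee_rot: [-2.221, -2.222, 0.008]
ft_force: [-1.0, -0.2, -4.2]
gripper_width: 61.4
grip_force: 67.4
```

{"method": "send_rows", "body": {"targets": [[0, 0, 0, 0, 0, 0.15, 0.05], [0, 0, 0, 0, 0, 0.15, 0.05], [0, 0, 0, 0, 0, 0.15, 0.05], [0, 0, 0, 0, 0, 0.15, 0.05], [0, 0, 0, 0, 0, 0.15, 0.05], [0, 0, 0, 0, 0, 0.15, 0.05], [0, 0, 0, 0, 0, 0.15, 0.05], [0, 0, 0, 0, 0, 0.15, 0.05], [0, 0, 0, 0, 0, 0.15, 0.05], [0, 0, 0, 0, 0, 0.15, 0.05], [0, 0, 0, 0, 0, 0, 0.05], [0, 0, 0, 0, 0, 0, 0.05]]}}

```text
clock: 15.22
position: [592.5, -191.7, 268.6]
ee_rot: [3.139, 0.127, 0.001]
ft_force: [0.1, 0.5, -2.7]
gripper_width: 61.3
grip_force: 67.5
```

Run:
```python
from h import *
c,s=np.cos(.075),np.sin(.075)
to([589,-197.5,215],Rt=np.array([[c,s,0],[s,-c,0],[0,0,-1.]]))
i=ctrl.get_image("side");k=ctrl.get_image("scene")
o=np.hstack([cv2.resize(i[110:260,290:405],(400,522)),cv2.resize(k[200:360,190:312],(400,522))])
cv2.imwrite("pics/c6.png",o[:,:,::-1])
```

```text
t15.22 [ 592.54 -191.72  268.62] q [-0.06  0.48  0.58  1.2  -0.26  1.53 -1.02] F [ 0.07  0.46 -2.73] w61.3 g67.5
[[ 1.    0.08  0.  ]
 [ 0.08 -1.   -0.  ]
 [ 0.    0.   -1.  ]]
shift [-4.01  5.48 53.62]
turn [ 0.   -0.    0.01]
```

View pics/c6.png

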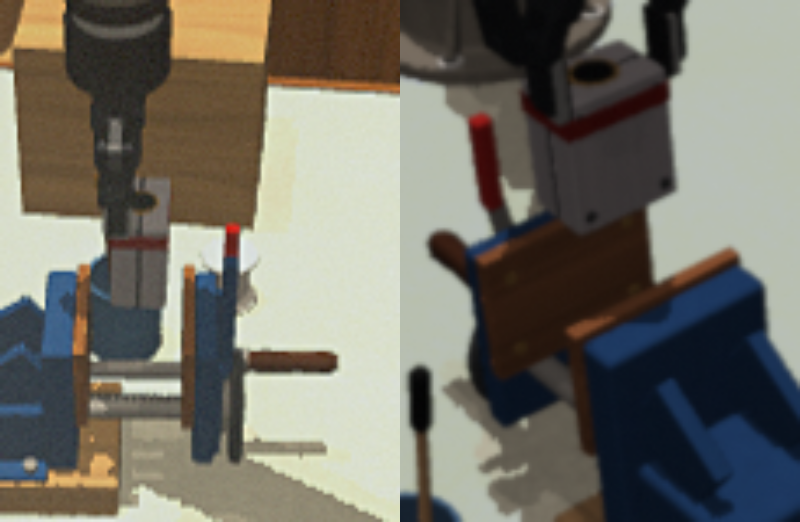

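The mould hangs over the gap, hole up and seam parallel to the jaws. It sits off-centre in the fingers, so I'll triangulate the hole, side crop (142,201) and scene crop (594,71).

Run:
```python
from h import *
A=lambda x,y:(290+x*115/400,110+y*150/522)
B=lambda x,y:(190+(x-400)*122/400,200+y*160/522)
T=lambda a,b:tri([ray("side",*A(*a)),ray("scene",*B(*b))])
print("hole",T((142,201),(594,71)))
print("foot +x+y corner",T((112,305),(676,186)))
print("lever top",T((232,228),(481,118)))
# foot corners in scene on plane z=218 ; jaw corners
print([plane("scene",*B(*p),218) for p in [(582,236),(676,186)]])
print("scene fixed top",[plane("scene",*B(*p),185) for p in [(567,330),(738,252)]],"mov",[plane("scene",*B(*p),185) for p in [(480,262),(646,180)]])
print("side fixed far",[plane("side",*A(*p),185) for p in [(89,268),(183,268)]])
st()
```

```text
hole (array([ 574.92, -190.84,  298.51]), [np.float64(0.7410138906674276), np.float64(0.7410138906675015)])
foot +x+y corner (array([ 594.13, -158.01,  221.11]), [np.float64(0.03747359677470535), np.float64(0.03747359677476655)])
lever top (array([ 506.84, -228.35,  249.02]), [np.float64(0.283441357058401), np.float64(0.2834413570584073)])
[array([ 599.67, -220.17,  218.  ]), array([ 590.1 , -155.83,  218.  ])]
scene fixed top [array([ 626.9 , -248.13,  185.  ]), array([ 623.65, -139.21,  185.  ])] mov [array([ 544.93, -257.01,  185.  ]), array([ 531.8 , -143.13,  185.  ])]
side fixed far [array([ 624.59, -242.39,  185.  ]), array([ 546.73, -251.28,  185.  ])]
t15.32 [ 592.6  -192.2   268.95] q [-0.06  0.48  0.58  1.2  -0.26  1.53 -1.02] F [-0.09  0.01 -4.23] w61.4 g67.5
[[ 1.    0.08  0.  ]
 [ 0.08 -1.   -0.  ]
 [ 0.    0.   -1.  ]]
```

{"method": "send_rows", "body": {"targets": [[0.0045, 0.007, 0, 0, 0, 0, 0.05], [0, 0, 0.02, 0, 0, 0, 0.05], [0, 0, 0.025, 0, 0, 0, 0.05], [0, 0, 0.025, 0, 0, 0, 0.05], [0, 0, 0.015, 0, 0, 0, 0.05], [0, 0, 0.01, 0, 0, 0, 0.05], [0, 0, 0.008, 0, 0, 0, 0.05], [0, 0, 0, 0, 0, 0, 0.05], [0, 0, 0, 0, 0, 0, 0.05]]}}

```text
clock: 16.45
position: [598.4, -199.6, 167.0]
ee_rot: [3.138, 0.123, 0.004]
ft_force: [-0.0, -0.4, -3.6]
gripper_width: 61.6
grip_force: 67.5
```

Run:
```python
from h import *
st()
```

```text
t16.45 [ 598.44 -199.58  167.  ] q [-0.06  0.54  0.56  1.36 -0.29  1.31 -0.98] F [-0.04 -0.43 -3.65] w61.6 g67.5
[[ 1.    0.08  0.  ]
 [ 0.08 -1.   -0.  ]
 [ 0.    0.   -1.  ]]
```

{"method": "send_rows", "body": {"targets": [[0, -0.0005, 0.009, 0, 0, 0, 0.05], [0, 0, 0.004, 0, 0, 0, 0.05], [0, 0, 0.002, 0, 0, 0, 0.05], [0, 0, 0.001, 0, 0, 0, 0.05], [0, 0, 0, 0, 0, 0, 0.05]]}}

```text
clock: 17.08
position: [598.1, -198.6, 150.5]
ee_rot: [3.139, 0.123, 0.003]
ft_force: [-0.3, 1.1, -2.5]
gripper_width: 61.6
grip_force: 67.6
```

{"method": "send_rows", "body": {"targets": [[0, 0, 0.001, 0, 0, 0, 0.05], [0, 0, 0.001, 0, 0, 0, 0.05], [0, 0, 0, 0, 0, 0, 0.05]]}}

```text
clock: 17.45
position: [598.9, -198.6, 150.2]
ee_rot: [3.138, 0.123, 0.007]
ft_force: [-0.8, 1.6, 4.5]
gripper_width: 61.6
grip_force: 68.5
```

Run:
```python
from h import *
st()
i=ctrl.get_image("side");k=ctrl.get_image("scene")
cv2.imwrite("pics/d7.png",i[:,:,::-1]);cv2.imwrite("pics/k7.png",k[:,:,::-1])
o=np.hstack([cv2.resize(i[130:280,290:405],(400,522)),cv2.resize(k[220:380,190:312],(400,522))])
cv2.imwrite("pics/c7.png",o[:,:,::-1])
```

```text
t17.45 [ 598.87 -198.59  150.18] q [-0.06  0.55  0.56  1.39 -0.3   1.28 -0.98] F [-0.76  1.56  4.51] w61.6 g68.5
[[ 1.    0.08  0.  ]
 [ 0.08 -1.   -0.  ]
 [ 0.    0.   -1.  ]]
```

View pics/c7.png

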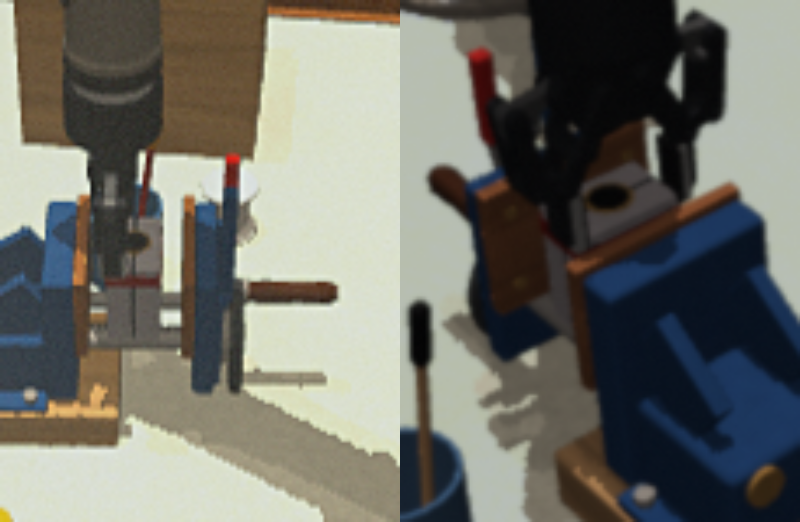

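The mould stands on the rods in the middle of the gap, hole up, and the contact force has appeared. I'll release and lift clear.

{"method": "send_rows", "body": {"targets": [[0, 0, 0, 0, 0, 0, 0.068], [0, 0, 0, 0, 0, 0, 0.075], [0, 0, 0, 0, 0, 0, 0.08], [0, 0, -0.02, 0, 0, 0, 0.08], [0, 0, -0.05, 0, 0, 0, 0.08], [0, 0, -0.05, 0, 0, 0, 0.08], [0, 0, -0.03, 0, 0, 0, 0.08], [-0.05, 0, -0.03, 0, 0, 0, 0.08], [-0.05, 0, 0, 0, 0, 0, 0.08], [0, 0, 0, 0, 0, 0, 0.08]]}}

```text
clock: 18.8
position: [493.6, -208.6, 328.6]
ee_rot: [-3.139, -0.113, -0.001]
ft_force: [0.7, 0.1, 0.5]
gripper_width: 80.0
grip_force: 0.0
```

Run:
```python
from h import *
st()
c=ctrl.calibration("wrist");w=ctrl.get_image("wrist");i=ctrl.get_image("side");k=ctrl.get_image("scene")
import pickle;pickle.dump(c,open("w8.pkl","wb"))
for n,a in zip("wdk",(w,i,k)): cv2.imwrite(f"pics/{n}8.png",a[:,:,::-1])
for X in ([506,-228,250],[505,-188,250],[582,-198,180]): print(proj("wrist",X,c))
o=np.zeros((600,800,3),np.uint8);o[:,:]=0
o[:480,:640]=w
o[300:,560:]=cv2.resize(k[235:335,230:310],(240,300));o[:300,560:]=cv2.resize(i[150:250,300:380],(240,300))
cv2.imwrite("pics/c8.png",o[:,:,::-1])
```

```text
t18.80 [ 493.56 -208.63  328.64] q [-0.09  0.28  0.62  1.33 -0.16  1.59 -0.99] F [0.73 0.15 0.51] w80.0 g0.0
[[ 1.    0.07  0.  ]
 [ 0.07 -1.    0.  ]
 [ 0.   -0.   -1.  ]]
(np.float64(354.1146762997696), np.float64(222.6099030777195))
(np.float64(285.8838288802724), np.float64(219.48800475397343))
(np.float64(313.6240931355165), np.float64(85.59098272360455))
```

View pics/c8.png

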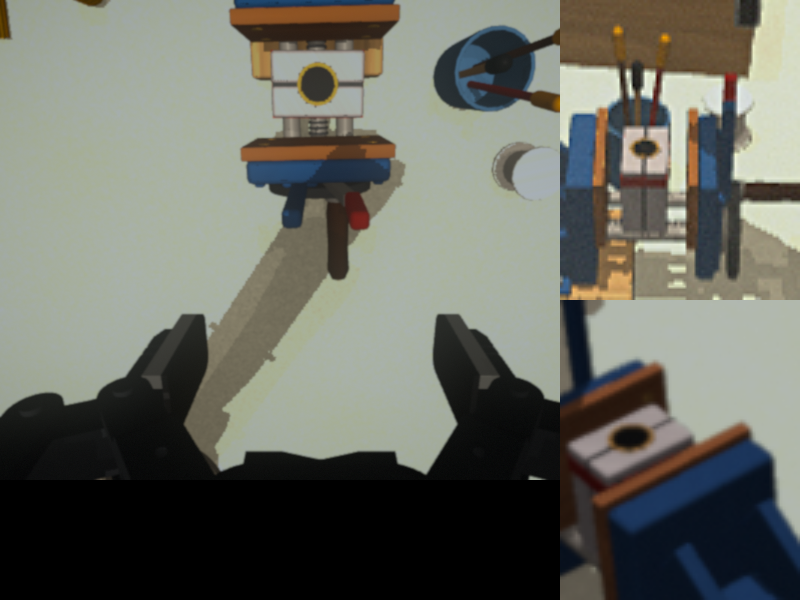

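The wrist view shows the mould standing free at (317,84), midway across the jaws and parallel to them. The horn is at (292,205), the red lever at (356,210) and the crank handle at (338,240). That completes my picture budget, so from here I work from numbers only.

Run:
```python
from h import *
import pickle
c=pickle.load(open("w8.pkl","rb"));im=cv2.imread("pics/w8.png");h=cv2.cvtColor(im,cv2.COLOR_BGR2HSV)
H,S,V_=[h[...,i].astype(int) for i in range(3)]
red=((H<8)|(H>172))&(S>130)&(V_>60);red[:,450:]=0;red[:180]=0
blue=(H>100)&(H<125)&(S>120)&(V_>30);b2=blue.copy();b2[:192]=0;b2[240:]=0;b2[:,:270]=0;b2[:,320:]=0
for n,m in(("red",red),("horn",b2)):
    ys,xs=np.where(m);t=ys>=ys.max()-8
    print(n,xs.min(),xs.max(),ys.min(),ys.max(),"end x",xs[t].min(),xs[t].max(), plane("wrist",(xs[t].min()+xs[t].max())/2,ys.max()-5,250,c))
org=(H>5)&(H<20)&(S>110)&(V_>60)
for r0,r1 in((0,45),(130,165)):
    m=org.copy();m[:r0]=0;m[r1:]=0;m[:,:220]=0;m[:,410:]=0
    cnt=max(cv2.findContours(m.astype(np.uint8),0,2)[0],key=cv2.contourArea);r=cv2.minAreaRect(cnt);print(r)
    for p in cv2.boxPoints(r): print(p,plane("wrist",*p,185,c))
g=(V_>130)&(S<60);g[:50]=0;g[125:]=0;g[:,:265]=0;g[:,375:]=0
cnt=max(cv2.findContours(g.astype(np.uint8),0,2)[0],key=cv2.contourArea);r=cv2.minAreaRect(cnt);print("mould",r,plane("wrist",*r[0],180,c))
dk=(V_<60);dk[:65]=0;dk[103:]=0;dk[:,:298]=0;dk[:,336:]=0;ys,xs=np.where(dk);print("hole",xs.mean(),ys.mean(),plane("wrist",xs.mean(),ys.mean(),180,c))
# scene/side hole
V=lambda x,y:(230+(x-560)/3,235+(y-300)/3); D=lambda x,y:(300+(x-560)/3,150+y/3)
print(tri([ray("scene",*V(632,438)),ray("side",*D(646,148))]))
```

```text
red 346 368 192 229 end x 349 368 [ 505.34 -230.65  250.  ]
horn 283 297 210 218 end x 283 297 [ 509.08 -190.2   250.  ]
((314.09381103515625, 14.626884460449219), (17.321794509887695, 168.25408935546875), 88.51853942871094)
[229.77   8.14] [ 624.67 -141.22  185.  ]
[397.97   3.79] [ 634.92 -248.61  185.  ]
[398.42  21.11] [ 625.01 -250.18  185.  ]
[230.22  25.46] [ 614.61 -141.58  185.  ]
((317.52325439453125, 150.32008361816406), (17.83247947692871, 153.19334411621094), 88.37885284423828)
[240.71 143.57] [ 539.8  -149.49  185.  ]
[393.84 139.24] [ 550.55 -256.6   185.  ]
[394.34 157.07] [ 538.28 -258.51  185.  ]
[241.21 161.4 ] [ 527.35 -150.03  185.  ]
mould ((319.4999694824219, 87.49999237060547), (108.99998474121094, 72.99998474121094), -0.0) [ 581.06 -202.12  180.  ]
hole 317.2269230769231 83.63974358974359 [ 583.44 -200.38  180.  ]
(array([ 582.14, -198.19,  179.58]), [np.float64(1.2504101110089723), np.float64(1.2504101110090386)])
```

{"method": "send_rows", "body": {"targets": [[0.0125, 0.0025, 0.0, 0, 0, 0, 0.085], [0, 0, 0.03, 0, 0, 0, 0.085], [0, 0, 0, 0, 0, 0, 0.085]]}}

```text
clock: 19.32
position: [511.0, -206.8, 295.3]
ee_rot: [-3.139, -0.125, 0.007]
ft_force: [0.1, -0.4, 0.8]
gripper_width: 85.2
grip_force: 0.0
```

Run:
```python
from h import *
to([506.2,-210.3,221])
```

```text
t19.32 [ 511.   -206.81  295.28] q [-0.09  0.32  0.61  1.36 -0.18  1.52 -0.98] F [ 0.13 -0.43  0.79] w85.2 g0.0
[[ 1.    0.08 -0.  ]
 [ 0.08 -1.    0.  ]
 [-0.   -0.   -1.  ]]
shift [-4.74  3.14 74.3 ]
```

{"method": "send_rows", "body": {"targets": [[-0.0047, 0.003, 0.02, 0, 0, 0, 0.085], [0, 0, 0.025, 0, 0, 0, 0.085], [0, 0, 0.015, 0, 0, 0, 0.085], [0, 0, 0.012, 0, 0, 0, 0.085], [0, 0, 0, 0, 0, 0, 0.07], [0, 0, 0, 0, 0, 0, 0.07]], "squeeze": 25}}

```text
clock: 20.08
position: [506.9, -211.8, 226.9]
ee_rot: [3.137, 0.123, 0.004]
ft_force: [0.2, 0.0, -0.3]
gripper_width: 70.0
grip_force: 0.0
```

Run:
```python
from h import *
to([505.5,-201.3,221])
```

```text
t20.07 [ 506.89 -211.75  226.9 ] q [-0.09  0.33  0.6   1.51 -0.19  1.36 -0.96] F [ 0.23  0.03 -0.3 ] w70.0 g0.0
[[ 1.    0.08  0.  ]
 [ 0.08 -1.   -0.  ]
 [ 0.    0.   -1.  ]]
shift [ -0.59 -10.54   5.88]
```

{"method": "send_rows", "body": {"targets": [[0, -0.005, 0.005, 0, 0, 0, 0.065], [0, -0.0055, 0, 0, 0, 0, 0.05], [0, 0, 0, 0, 0, 0, 0.04], [0, 0, 0, 0, 0, 0, 0.03], [0, 0, 0, 0, 0, 0, 0.03], [0, 0, 0, 0, 0, 0, 0.03]], "squeeze": 25}}

```text
clock: 20.82
position: [506.1, -200.0, 222.6]
ee_rot: [-3.139, -0.124, -0.005]
ft_force: [-0.9, 0.3, 6.9]
gripper_width: 29.7
grip_force: 9.6
```

```bash
cat >> h.py <<'E'
def redtop():
    "lever tab red blob in side and scene, triangulated top"
    r=[]
    for n,(x0,x1,y0,y1) in(("side",(355,385,150,215)),("scene",(180,270,200,290))):
        im=ctrl.get_image(n);h=cv2.cvtColor(im,cv2.COLOR_RGB2HSV)
        m=((h[...,0]<8)|(h[...,0]>172))&(h[...,1]>120)&(h[...,2]>50)
        k=np.zeros_like(m);k[y0:y1,x0:x1]=1;ys,xs=np.where(m&k)
        if len(xs): t=ys<ys.min()+4;print(n,xs.min(),xs.max(),ys.min(),ys.max(),len(xs));r.append(ray(n,xs[t].mean(),ys.min()+1))
        cv2.imwrite("pics/last_%s.png"%n,im[:,:,::-1])
    if len(r)==2: print("tab top",*tri(r))
E
python3 - <<'E'
from h import *
st();redtop()
E
```

```text
t20.82 [ 506.07 -200.    222.58] q [-0.11  0.32  0.6   1.53 -0.19  1.34 -0.98] F [-0.93  0.29  6.95] w29.7 g9.6
[[ 1.    0.08  0.  ]
 [ 0.08 -1.    0.  ]
 [ 0.   -0.   -1.  ]]
scene 221 227 230 259 158
```

{"method": "send_rows", "body": {"targets": [[0, 0, 0, 0, 0, 0, 0.02], [0, 0, 0, 0, 0, 0, 0.02], [0, 0, 0, 0, 0, 0, 0.02]], "squeeze": 30}}

```text
clock: 21.3
position: [506.5, -198.8, 222.9]
ee_rot: [-3.137, -0.126, -0.006]
ft_force: [-0.7, 3.0, 9.0]
gripper_width: 26.7
grip_force: 30.2
```

Run:
```python
from h import *
st();redtop()
```

```text
t21.30 [ 506.45 -198.79  222.91] q [-0.11  0.32  0.6   1.53 -0.19  1.34 -0.98] F [-0.73  3.05  9.01] w26.7 g30.2
[[ 1.    0.08  0.  ]
 [ 0.08 -1.    0.  ]
 [ 0.   -0.   -1.  ]]
scene 222 267 230 289 160
```

{"method": "send_rows", "body": {"targets": [[0.002, 0, 0, 0, 0, 0, 0.02], [0.003, 0, 0, 0, 0, 0, 0.02], [0.004, 0, 0, 0, 0, 0, 0.02], [0.004, 0, 0, 0, 0, 0, 0.02], [0, 0, 0, 0, 0, 0, 0.02]]}}

```text
clock: 22.02
position: [520.7, -197.4, 222.9]
ee_rot: [-3.137, -0.127, -0.009]
ft_force: [1.5, 3.4, 8.0]
gripper_width: 27.1
grip_force: 30.1
```

Run:
```python
from h import *
st();redtop()
```

```text
t22.02 [ 520.68 -197.44  222.94] q [-0.1   0.35  0.59  1.5  -0.2   1.35 -0.98] F [1.51 3.42 7.97] w27.1 g30.1
[[ 1.    0.08  0.01]
 [ 0.08 -1.    0.  ]
 [ 0.01 -0.   -1.  ]]
scene 226 233 233 262 179
```

{"method": "send_rows", "body": {"targets": [[0.004, 0, 0, 0, 0, 0, 0.02], [0.004, 0, 0, 0, 0, 0, 0.02], [0.004, 0, 0, 0, 0, 0, 0.02], [0.003, 0, 0, 0, 0, 0, 0.02], [0, 0, 0, 0, 0, 0, 0.02]]}}

```text
clock: 22.75
position: [534.2, -196.2, 222.9]
ee_rot: [-3.136, -0.126, -0.005]
ft_force: [-1.5, 3.3, 9.9]
gripper_width: 27.3
grip_force: 30.6
```

{"method": "send_rows", "body": {"targets": [[0.003, 0, 0, 0, 0, 0, 0.02], [0.002, 0, 0, 0, 0, 0, 0.02], [0, 0, 0, 0, 0, 0, 0.02]]}}

```text
clock: 23.12
position: [538.8, -195.7, 222.9]
ee_rot: [-3.136, -0.126, -0.004]
ft_force: [-3.0, 3.3, 10.0]
gripper_width: 27.4
grip_force: 30.7
```

{"method": "send_rows", "body": {"targets": [[0.0015, 0, 0, 0, 0, 0, 0.02], [0.0015, 0, 0, 0, 0, 0, 0.02], [0, 0, 0, 0, 0, 0, 0.02]]}}

```text
clock: 23.5
position: [539.5, -195.6, 222.9]
ee_rot: [-3.135, -0.125, 0.003]
ft_force: [-6.6, 4.5, 10.9]
gripper_width: 27.1
grip_force: 31.4
```

{"method": "send_rows", "body": {"targets": [[0.0015, 0, 0, 0, 0, 0, 0.02], [0.0015, 0, 0, 0, 0, 0, 0.02], [0, 0, 0, 0, 0, 0, 0.02]]}}

```text
clock: 23.88
position: [539.4, -195.6, 222.9]
ee_rot: [-3.134, -0.123, 0.013]
ft_force: [-12.8, 4.7, 14.9]
gripper_width: 26.9
grip_force: 32.2
```

{"method": "send_rows", "body": {"targets": [[-0.004, 0, 0, 0, 0, 0, 0.02], [0, 0, 0, 0, 0, 0, 0.045], [0, 0.004, 0, 0, 0, 0, 0.065], [0, 0.005, 0, 0, 0, 0, 0.085], [0, 0, 0, 0, 0, 0, 0.085], [0, 0, 0, 0, 0, 0, 0.085]]}}

```text
clock: 24.62
position: [541.1, -207.1, 220.9]
ee_rot: [3.139, 0.122, 0.002]
ft_force: [-0.1, 0.3, -0.5]
gripper_width: 84.8
grip_force: 0.0
```

Run:
```python
from h import *
st();redtop()
```

```text
t24.62 [ 541.14 -207.12  220.92] q [-0.08  0.4   0.59  1.43 -0.22  1.37 -0.97] F [-0.06  0.29 -0.47] w84.8 g0.0
[[ 1.    0.08  0.  ]
 [ 0.08 -1.   -0.  ]
 [ 0.    0.   -1.  ]]
side 367 367 212 212 1
scene 227 235 239 269 214
tab top [ 461.16 -166.76  183.37] [np.float64(13.524418130157574), np.float64(13.52441813015767)]
```

{"method": "send_rows", "body": {"targets": [[0, 0, -0.03, 0, 0, 0, 0.085], [0, 0, -0.05, 0, 0, 0, 0.085], [-0.03, 0, -0.03, 0, 0, 0, 0.06], [-0.045, 0, 0, 0, 0, 0, 0.06], [-0.045, 0, 0, 0, 0, 0, 0.06], [0, 0, 0, 0, 0, 0, 0.06]]}}

```text
clock: 25.48
position: [418.1, -217.8, 331.8]
ee_rot: [-3.139, -0.116, -0.004]
ft_force: [0.2, 0.6, 0.1]
gripper_width: 60.5
grip_force: 0.0
```

```bash
cat >> h.py <<'E'
def handle():
    st();redtop()
    r={}
    c=ctrl.calibration("wrist");w=ctrl.get_image("wrist")
    for n,im in(("side",None),("scene",None),("wrist",w)):
        if im is None: im=ctrl.get_image(n)
        cv2.imwrite("pics/h_%s.png"%n,im[:,:,::-1])
        h=cv2.cvtColor(im,cv2.COLOR_RGB2HSV)
        m=((h[...,0]<14)|(h[...,0]>174))&(h[...,1]>70)&(h[...,2]<120)&(h[...,2]>15)
        k=np.zeros_like(m)
        x0,x1,y0,y1={"side":(335,410,190,270),"scene":(185,270,240,330),"wrist":(200,440,0,400)}[n]
        k[y0:y1,x0:x1]=1
        l,lab,s,ce=cv2.connectedComponentsWithStats((m&k).astype(np.uint8))
        for i in np.argsort(-s[1:,4])[:4]+1: 
            if s[i,4]>15: print(n,s[i],ce[i])
    print("expect up/left/right:",[(n,np.round(proj(n,X,c if n=='wrist' else None))) for n in("side","scene","wrist") for X in([445,-211,115],[445,-251,75],[445,-171,75])])
E
python3 - <<'E'
from h import *
handle()
E
```

```text
t25.48 [ 418.08 -217.83  331.83] q [-0.11  0.11  0.64  1.49 -0.07  1.56 -0.98] F [0.2  0.59 0.07] w60.5 g0.0
[[ 1.    0.07  0.  ]
 [ 0.07 -1.    0.  ]
 [ 0.   -0.   -1.  ]]
side 367 369 212 214 2
scene 219 235 239 284 178
tab top [ 459.04 -166.49  182.83] [np.float64(12.514366985643628), np.float64(12.514366985643605)]
side [350 211  25   6 119] [361.77 213.47]
scene [223 265  47  65 920] [240.02 299.56]
scene [227 241   9  29 192] [231.36 254.91]
scene [209 277  12  15 108] [214.66 282.92]
wrist [ 322   76   21   79 1291] [332.07 111.05]
wrist [322  16  26  33 378] [336.38  37.65]
expect up/left/right: [('side', array([375., 217.])), ('side', array([375., 217.])), ('side', array([374., 236.])), ('scene', array([217., 276.])), ('scene', array([201., 299.])), ('scene', array([236., 285.])), ('wrist', array([316., 167.])), ('wrist', array([357., 165.])), ('wrist', array([276., 158.]))]
```

```bash
sed -i 's/(355,385,150,215)/(335,385,160,205)/' h.py
python3 - <<'E'
from h import *
redtop()
c=ctrl.calibration("wrist")
im=cv2.imread("pics/h_wrist.png");h=cv2.cvtColor(im,cv2.COLOR_BGR2HSV)
m=((h[...,0]<14)|(h[...,0]>174))&(h[...,1]>70)&(h[...,2]<120)&(h[...,2]>15)
for y in (80,95,110,125,140,150,154):
    xs=np.where(m[y,300:360])[0]+300;print(y,xs.min(),xs.max())
a=[ray("wrist",332.5,153,c),ray("side",374.5,213.5)];print("tip",tri(a))
b=[ray("wrist",332.5,153,c),ray("scene",212,281)];print("tip w/scene",tri(b))
print(tri([ray("scene",212,281),ray("side",374.5,213.5)]))
im=cv2.imread("pics/h_side.png");print(im[205:222,340:380:5][:,:, ::-1].tolist()[8])
E
```

```text
side 343 346 177 182 21
scene 228 235 239 268 178
tab top [ 539.08 -212.56  250.63] [np.float64(0.32273276814987367), np.float64(0.3227327681499541)]
80 323 341
95 323 342
110 325 341
125 325 340
140 324 339
150 325 333
154 324 324
tip (array([ 453.35, -225.18,  113.74]), [np.float64(5.127103864414216), np.float64(5.127103864414223)])
tip w/scene (array([ 458.32, -225.81,  117.79]), [np.float64(1.4479106351044086), np.float64(1.4479106351044717)])
(array([ 449.34, -225.07,  113.16]), [np.float64(1.6439028334996881), np.float64(1.6439028334996924)])
[[43, 53, 55], [75, 73, 71], [73, 47, 29], [88, 64, 42], [93, 66, 45], [96, 63, 41], [70, 52, 37], [110, 103, 85]]
```

{"method": "send_rows", "body": {"targets": [[0, 0, 0, 0, 0, -0.175, 0.06], [0, 0, 0, 0, 0, -0.175, 0.06], [0, 0, 0, 0, 0, -0.175, 0.06], [0, 0, 0, 0, 0, -0.175, 0.06], [0, 0, 0, 0, 0, -0.175, 0.06], [0, 0, 0, 0, 0, -0.175, 0.06], [0, 0, 0, 0, 0, -0.175, 0.06], [0, 0, 0, 0, 0, -0.175, 0.06], [0, 0, 0, 0, 0, -0.175, 0.06], [0, 0, 0, 0, 0, -0.175, 0.06], [0, 0, 0, 0, 0, -0.175, 0.06], [0, 0, 0, 0, 0, -0.175, 0.06], [0, 0, 0, 0, 0, -0.175, 0.06], [0, 0, 0, 0, 0, -0.175, 0.06], [0, 0, 0, 0, 0, -0.175, 0.06], [0, 0, 0, 0, 0, -0.175, 0.06], [0, 0, 0, 0, 0, -0.175, 0.06], [0, 0, 0, 0, 0, -0.167, 0.06], [0, 0, 0, 0, 0, 0, 0.06]]}}

```text
clock: 28.2
position: [421.8, -216.5, 330.6]
ee_rot: [-0.121, 3.139, -0.002]
ft_force: [0.6, 0.4, -0.6]
gripper_width: 59.8
grip_force: 0.0
```

Run:
```python
from h import *
c,s=np.cos(.075),np.sin(.075)
to([465.7,-225.5,150],Rt=np.array([[-c,-s,0],[-s,c,0],[0,0,-1.]]))
redtop()
```

```text
t28.20 [ 421.79 -216.45  330.64] q [ 0.09  0.11  0.4   1.48 -0.04  1.55  2.13] F [ 0.62  0.38 -0.6 ] w59.8 g0.0
[[-1.   -0.08  0.  ]
 [-0.08  1.   -0.  ]
 [-0.   -0.   -1.  ]]
shift [-42.99 -12.19 180.68]
turn [-0.  0.  0.]
side 343 346 177 182 21
scene 228 235 239 268 177
tab top [ 539.08 -212.56  250.63] [np.float64(0.32273276814987367), np.float64(0.3227327681499541)]
```

{"method": "send_rows", "body": {"targets": [[-0.02, -0.006, 0.02, 0, 0, 0, 0.06], [-0.023, -0.006, 0.04, 0, 0, 0, 0.06], [0, 0, 0.05, 0, 0, 0, 0.06], [0, 0, 0.05, 0, 0, 0, 0.06], [0, 0, 0.015, 0, 0, 0, 0.06], [0, 0, 0, 0, 0, 0, 0.06]]}}

```text
clock: 29.05
position: [465.4, -225.2, 156.1]
ee_rot: [-0.122, 3.139, -0.001]
ft_force: [0.6, 0.0, 1.7]
gripper_width: 59.7
grip_force: 0.0
```

Run:
```python
from h import *
to([465.7,-226,102.5])
```

```text
t29.05 [ 465.39 -225.24  156.05] q [ 0.11  0.29  0.39  1.7  -0.12  1.17  2.18] F [0.6  0.04 1.7 ] w59.7 g0.0
[[-1.   -0.08  0.  ]
 [-0.08  1.   -0.  ]
 [-0.   -0.   -1.  ]]
shift [-0.22 -0.73 53.55]
```

{"method": "send_rows", "body": {"targets": [[0, 0, 0.02, 0, 0, 0, 0.06], [0, 0, 0.02, 0, 0, 0, 0.06], [0, 0, 0.013, 0, 0, 0, 0.06], [0, 0, 0, 0, 0, 0, 0.04], [0, 0, 0, 0, 0, 0, 0.01], [0, 0, 0, 0, 0, 0, 0.01], [0, 0, 0, 0, 0, 0, 0.01], [0, 0, 0, 0, 0, 0, 0.01]], "squeeze": 30}}

```text
clock: 30.05
position: [466.2, -225.1, 103.9]
ee_rot: [-0.124, 3.136, -0.002]
ft_force: [-0.1, 1.1, 4.2]
gripper_width: 10.1
grip_force: 2.2
```

```bash
cat >> h.py <<'E'
def crank(A,phi0=None,N=14,d=.26):
    "current handle angle about axis A (yz at grip, world y,z) from TCP, and next tool-frame shifts"
    p,R=st();ex=np.array([np.cos(.075),np.sin(.075)]);ey=np.array([-ex[1],ex[0]])
    dy=(p[:2]-np.array(A[:2]))@ey;dz=p[2]+11-A[2];phi=np.arctan2(-dy,dz);print("phi",phi,"r",np.hypot(dy,dz),"along ex",(p[:2]-np.array(A[:2]))@ex)
E
python3 - <<'E'
from h import *
crank([465.7,-209.2,75]);redtop()
E
```

```text
t30.05 [ 466.24 -225.1   103.86] q [ 0.12  0.34  0.38  1.78 -0.14  1.05  2.2 ] F [-0.11  1.08  4.16] w10.1 g2.2
[[-1.   -0.08  0.  ]
 [-0.08  1.   -0.  ]
 [-0.   -0.   -1.  ]]
phi 0.3793745507601861 r 42.91494981865871 along ex -0.6489141804012616
side 343 346 177 182 21
scene 227 235 238 269 200
tab top [ 538.58 -211.96  251.79] [np.float64(1.0003571403549014), np.float64(1.0003571403549396)]
```

{"method": "send_rows", "body": {"targets": [[0, 0, 0, 0, 0, 0, 0.0], [0, 0, 0, 0, 0, 0, 0.0], [0, 0, 0, 0, 0, 0, 0.0]], "squeeze": 30}}

```text
clock: 30.52
position: [466.3, -226.3, 103.8]
ee_rot: [-0.123, 3.136, -0.005]
ft_force: [0.1, 0.3, 5.0]
gripper_width: 0.1
grip_force: 2.6
```

{"method": "send_rows", "body": {"targets": [[0, 0, -0.01, 0, 0, 0, 0.0], [0, 0, -0.03, 0, 0, 0, 0.03], [0, 0, -0.05, 0, 0, 0, 0.06], [0, 0, -0.05, 0, 0, 0, 0.07], [0.04, 0, -0.03, 0, 0, 0, 0.07], [0.04, 0, 0, 0, 0, 0, 0.07], [0, 0, 0, 0, 0, 0, 0.07]]}}

```text
clock: 31.4
position: [382.2, -232.9, 273.6]
ee_rot: [-0.116, 3.138, -0.002]
ft_force: [0.3, 0.0, 0.1]
gripper_width: 70.2
grip_force: 0.0
```

Run:
```python
from h import *
handle()
for n,(x0,x1,y0,y1) in(("side",(335,400,196,262)),("scene",(190,250,262,320))):
    im=cv2.imread("pics/h_%s.png"%n);h=cv2.cvtColor(im,cv2.COLOR_BGR2HSV)
    m=((h[...,0]<16)|(h[...,0]>174))&(h[...,1]>80)&(h[...,2]<150)
    for y in range(y0,y1,2): print(n,y,"".join("#" if v else("b" if b else ".") for v,b in zip(m[y,x0:x1],((h[...,0]>100)&(h[...,0]<125)&(h[...,1]>110))[y,x0:x1])))
```

```text
t31.40 [ 382.22 -232.93  273.6 ] q [ 0.11  0.07  0.42  1.67 -0.03  1.41  2.18] F [0.27 0.   0.09] w70.2 g0.0
[[-1.   -0.07  0.  ]
 [-0.07  1.   -0.  ]
 [-0.   -0.   -1.  ]]
side 343 346 177 182 20
scene 228 235 239 268 179
tab top [ 539.33 -212.58  250.69] [np.float64(0.4305404970640422), np.float64(0.4305404970641478)]
side [350 211  25   6 118] [362.04 213.07]
scene [223 265  47  65 919] [240.07 299.57]
scene [227 241   9  29 193] [231.38 254.93]
scene [208 278  12  15 109] [214.17 283.76]
wrist [ 309  283   24   83 1610] [320.27 325.48]
expect up/left/right: [('side', array([375., 217.])), ('side', array([375., 217.])), ('side', array([374., 236.])), ('scene', array([217., 276.])), ('scene', array([201., 299.])), ('scene', array([236., 285.])), ('wrist', array([339., 281.])), ('wrist', array([293., 260.])), ('wrist', array([381., 266.]))]
side 196 bbbbb............................................................
side 198 bbbbb............................................................
side 200 bbbbb............................................................
side 202 bbbbb.......
[... 3587 characters left out ...]
 .................................b.##############..#########
scene 302 .................................bb.#############.##########
scene 304 .................................bb.##############.######.bb
scene 306 ..................................b.##############.####.bbbb
scene 308 ..................................bb##############.#####.bbb
scene 310 ..................................bb.#############..####.bbb
scene 312 ..................................bb.##############.####.bbb
scene 314 ..................................bbb.########..###.#####bbb
scene 316 ..................................bbb.#############.#####.bb
scene 318 ..................................bbb.#############..####.bb
```

Run:
```python
from h import *
c=ctrl.calibration("wrist")
im=cv2.imread("pics/h_wrist.png");h=cv2.cvtColor(im,cv2.COLOR_BGR2HSV)
m=((h[...,0]<14)|(h[...,0]>174))&(h[...,1]>70)&(h[...,2]<120)&(h[...,2]>15)
for y in (284,288,295,310,330,350,362,366):
    xs=np.where(m[y,290:360])[0]+290;print(y,xs.min(),xs.max(),xs.size,h[y,xs.min():xs.max():8].tolist())
W,S,D=ray("wrist",322,286,c),ray("scene",210,281.5),ray("side",374.5,213)
for a in ([W,S],[W,D],[S,D],[W,S,D]): print("tip",*tri(a))
W2,S2,D2=ray("wrist",320,364,c),ray("scene",219,287),ray("side",350.5,213)
for a in ([W2,D2],[W2,S2],[S2,D2]): print("root",*tri(a))
for z in (105,113,120): print(z,plane("wrist",322,286,z,c),plane("wrist",320,364,z,c))
```

```text
284 314 327 14 [[12, 101, 68], [13, 116, 75]]
288 313 327 15 [[13, 109, 70], [13, 123, 79]]
295 311 328 18 [[12, 103, 67], [11, 123, 79], [13, 110, 67]]
310 311 329 19 [[13, 103, 62], [11, 131, 78], [12, 116, 66]]
330 310 330 21 [[13, 97, 50], [12, 139, 75], [11, 135, 66]]
350 310 331 22 [[10, 112, 48], [11, 152, 72], [11, 150, 63]]
362 313 329 17 [[10, 125, 59], [11, 155, 66]]Traceback (most recent call last):
  File "<stdin>", line 6, in <module>
    return umr_minimum(a, axis, None, out, keepdims, initial, where)
ValueError: zero-size array to reduction operation minimum which has no identity
```

Run:
```python
from h import *
c=ctrl.calibration("wrist")
W,S,D=ray("wrist",320.5,284,c),ray("scene",210,281.5),ray("side",374.5,213)
W3=ray("wrist",321,363,c)
for n,a in (("W S",[W,S]),("W D",[W,D]),("S D",[S,D]),("W3 S",[W3,S]),("W3 D",[W3,D])): print(n,*tri(a))
D2=ray("side",350.5,213)
for n,a in (("W3 D2",[W3,D2]),("W D2",[W,D2])): print(n,*tri(a))
for z in (75,95,113,120): print(z,plane("wrist",320.5,284,z,c),plane("wrist",321,363,z,c))
```

```text
W S [ 449.89 -226.95  112.51] [np.float64(1.3237099314259637), np.float64(1.323709931425898)]
W D [ 448.52 -225.78  116.31] [np.float64(0.11099962916565664), np.float64(0.1109996291657202)]
S D [ 448.92 -228.61  112.71] [np.float64(0.8385921032623436), np.float64(0.8385921032623704)]
W3 S [ 496.32 -233.43  148.99] [np.float64(12.609085370340754), np.float64(12.60908537034064)]
W3 D [ 468.46 -210.22  154.75] [np.float64(26.436477306806925), np.float64(26.43647730680699)]
W3 D2 [ 520.26 -218.65  117.13] [np.float64(2.013083125056547), np.float64(2.0130831250567796)]
W D2 [ 494.44 -233.13   82.2 ] [np.float64(29.375327768873646), np.float64(29.375327768873536)]
75 [ 467.03 -224.3    75.  ] [ 551.13 -217.04   75.  ]
95 [ 458.12 -225.03   95.  ] [ 537.52 -218.18   95.  ]
113 [ 450.1  -225.69  113.  ] [ 525.28 -219.2   113.  ]
120 [ 446.99 -225.95  120.  ] [ 520.52 -219.6   120.  ]
```

Run:
```python
from h import *
c=ctrl.calibration("wrist");p,R=st()
for off in ([0,40,8],[0,-40,8],[11,40,8],[-11,40,8],[11,40,-11],[11,40,-30]): print(off,proj("wrist",p+R@np.array(off),c))
C=-np.array(c["R"]).T@c["t"];print("cam in tool",R.T@(C-p))
im=cv2.imread("pics/h_wrist.png");g=cv2.cvtColor(im,cv2.COLOR_BGR2GRAY)
for y in range(290,480,8): print(y,"".join("#" if v<22 else("+" if v<70 else ".") for v in g[y,0:640:6]))
```

```text
t31.65 [ 386.1  -230.96  272.47] q [ 0.11  0.07  0.42  1.66 -0.03  1.41  2.18] F [0.75 0.2  0.63] w70.0 g0.0
[[-1.   -0.08  0.  ]
 [-0.08  1.   -0.  ]
 [-0.   -0.   -1.  ]]
[0, 40, 8] (np.float64(412.2402465805962), np.float64(291.32231288134494))
[0, -40, 8] (np.float64(228.72212440069194), np.float64(291.3352144705061))
[11, 40, 8] (np.float64(413.96420136919716), np.float64(267.8566115571072))
[-11, 40, 8] (np.float64(410.5782181304232), np.float64(313.94510059134))
[11, 40, -11] (np.float64(424.3866208431144), np.float64(286.29284442930884))
[11, 40, -30] (np.float64(437.4011482089552), np.float64(309.31426069822226))
cam in tool [  78.88   -0.34 -160.83]
290 ++++++..............................................++++...................................................
298 ++++++..............................................++++...................................................
306 +++++++.............................................++++...................................................
314 +++++++..........................++++...............++++..............++++..................
[... 1555 characters left out ...]
######++++################..
434 +##################################...........++++++#+++############.....#################################+
442 ###################################+..........++++++#++++#++###++++++...###################################
450 ####################################..........+++++++##+++++###++++++..+###################################
458 #####################################....###########+#############+++..#############++++###################
466 #####################+.##############...#############################.##############..++###################
474 ##################....++############################################################......#################
```

{"method": "send_rows", "body": {"targets": [[-0.04, 0, 0.04, 0, 0, 0, 0.06], [-0.04, 0, 0.05, 0, 0, 0, 0.06], [0, 0, 0.03, 0, 0, 0, 0.06], [0, 0, 0.03, 0, 0, 0, 0.06], [0, 0, 0, 0, 0, 0, 0.06]]}}

```text
clock: 32.28
position: [462.8, -223.9, 121.2]
ee_rot: [0.125, -3.133, -0.002]
ft_force: [-0.5, -0.3, 0.3]
gripper_width: 60.3
grip_force: 0.0
```

Run:
```python
from h import *
to([465.7,-225.5,88])
```

```text
t32.27 [ 462.76 -223.89  121.24] q [ 0.11  0.33  0.39  1.75 -0.13  1.09  2.19] F [-0.48 -0.34  0.35] w60.3 g0.0
[[-1.   -0.08 -0.01]
 [-0.08  1.    0.  ]
 [ 0.01  0.   -1.  ]]
shift [-2.99 -1.9  33.22]
```

{"method": "send_rows", "body": {"targets": [[-0.003, -0.002, 0.015, 0, 0, 0, 0.06], [0, 0, 0.012, 0, 0, 0, 0.06], [0, 0, 0.005, 0, 0, 0, 0.06], [0, 0, 0, 0, 0, 0, 0.03], [0, 0, 0, 0, 0, 0, 0.01], [0, 0, 0, 0, 0, 0, 0.01], [0, 0, 0, 0, 0, 0, 0.01]], "squeeze": 30}}

```text
clock: 33.15
position: [467.9, -226.8, 92.7]
ee_rot: [-0.124, 3.137, -0.001]
ft_force: [-0.4, 0.4, 2.5]
gripper_width: 18.4
grip_force: 29.9
```

Run:
```python
from h import *
crank([465.7,-209.2,75])
```

```text
t33.15 [ 467.94 -226.75   92.71] q [ 0.12  0.36  0.38  1.78 -0.16  1.02  2.21] F [-0.41  0.36  2.46] w18.4 g29.9
[[-1.   -0.08  0.  ]
 [-0.08  1.   -0.  ]
 [-0.   -0.   -1.  ]]
phi 0.55176685739501 r 33.71009776713147 along ex 0.916198142312683
```

{"method": "send_rows", "body": {"targets": [[0, 0, 0, 0, 0, 0, 0.05], [0.001, 0, 0.009, 0, 0, 0, 0.05], [0, 0, 0, 0, 0, 0, 0.02], [0, 0, 0, 0, 0, 0, 0.01], [0, 0, 0, 0, 0, 0, 0.01]], "squeeze": 30}}

```text
clock: 33.78
position: [466.1, -227.0, 82.9]
ee_rot: [-0.124, 3.139, -0.001]
ft_force: [-0.4, 0.1, -1.5]
gripper_width: 18.6
grip_force: 31.0
```

Run:
```python
from h import *
st();redtop()
```

```text
t33.77 [ 466.12 -227.     82.9 ] q [ 0.12  0.37  0.38  1.8  -0.16  1.    2.21] F [-0.38  0.15 -1.5 ] w18.6 g31.0
[[-1.   -0.08  0.  ]
 [-0.08  1.   -0.  ]
 [-0.   -0.   -1.  ]]
side 343 346 177 182 21
scene 227 235 238 269 193
tab top [ 538.66 -211.72  251.84] [np.float64(0.8485571425796536), np.float64(0.8485571425795346)]
```

Run:
```python
import numpy as np
f=.45+np.arange(0,25)*2*np.pi/24
print([[round(-.04*(np.sin(b)-np.sin(a)),4),round(-.04*(np.cos(b)-np.cos(a)),4)] for a,b in zip(f,f[1:])])
```

```text
[[np.float64(-0.0087), np.float64(0.0057)], [np.float64(-0.0069), np.float64(0.0078)], [np.float64(-0.0047), np.float64(0.0093)], [np.float64(-0.0021), np.float64(0.0102)], [np.float64(0.0006), np.float64(0.0104)], [np.float64(0.0033), np.float64(0.0099)], [np.float64(0.0057), np.float64(0.0087)], [np.float64(0.0078), np.float64(0.0069)], [np.float64(0.0093), np.float64(0.0047)], [np.float64(0.0102), np.float64(0.0021)], [np.float64(0.0104), np.float64(-0.0006)], [np.float64(0.0099), np.float64(-0.0033)], [np.float64(0.0087), np.float64(-0.0057)], [np.float64(0.0069), np.float64(-0.0078)], [np.float64(0.0047), np.float64(-0.0093)], [np.float64(0.0021), np.float64(-0.0102)], [np.float64(-0.0006), np.float64(-0.0104)], [np.float64(-0.0033), np.float64(-0.0099)], [np.float64(-0.0057), np.float64(-0.0087)], [np.float64(-0.0078), np.float64(-0.0069)], [np.float64(-0.0093), np.float64(-0.0047)], [np.float64(-0.0102), np.float64(-0.0021)], [np.float64(-0.0104), np.float64(0.0006)], [np.float64(-0.0099), np.float64(0.0033)]]
```

{"method": "send_rows", "body": {"targets": [[0, -0.0087, 0.0057, 0, 0, 0, 0.01], [0, -0.0069, 0.0078, 0, 0, 0, 0.01], [0, -0.0047, 0.0093, 0, 0, 0, 0.01], [0, -0.0021, 0.0102, 0, 0, 0, 0.01], [0, 0.0006, 0.0104, 0, 0, 0, 0.01], [0, 0, 0, 0, 0, 0, 0.01]]}}

```text
clock: 34.62
position: [468.3, -249.7, 38.7]
ee_rot: [-0.123, 3.138, -0.004]
ft_force: [-0.2, -0.9, -2.6]
gripper_width: 18.8
grip_force: 30.9
```

```bash
cat >> h.py <<'E'
def ck(A=(466.1,-209.6,46.9)):
    p,R=st();ey=np.array([-np.sin(.075),np.cos(.075)]);dy=(p[:2]-np.array(A[:2]))@ey;dz=p[2]-A[2]
    print("phi",np.arctan2(-dy,dz),"r",np.hypot(dy,dz))
E
python3 - <<'E'
from h import *
ck();redtop()
E
```

```text
t34.62 [ 468.33 -249.75   38.7 ] q [ 0.18  0.45  0.37  1.81 -0.2   0.92  2.28] F [-0.18 -0.86 -2.62] w18.8 g30.9
[[-1.   -0.08  0.  ]
 [-0.08  1.   -0.  ]
 [-0.   -0.   -1.  ]]
phi 1.7721160621254382 r 41.03025999017931
side 343 346 177 182 20
scene 228 235 238 268 204
tab top [ 539.02 -211.39  251.97] [np.float64(0.7435454266026073), np.float64(0.7435454266025836)]
```

{"method": "send_rows", "body": {"targets": [[0, 0.0033, 0.0099, 0, 0, 0, 0.01], [0, 0.0057, 0.0087, 0, 0, 0, 0.01], [0, 0.0078, 0.0069, 0, 0, 0, 0.01], [0, 0.0093, 0.0047, 0, 0, 0, 0.01], [0, 0.0102, 0.0021, 0, 0, 0, 0.01], [0, 0.0104, -0.0006, 0, 0, 0, 0.01], [0, 0.0099, -0.0033, 0, 0, 0, 0.01]]}}

```text
clock: 35.6
position: [462.8, -191.5, 11.1]
ee_rot: [0.124, -3.138, 0.0]
ft_force: [-4.1, -4.4, 1.0]
gripper_width: 19.0
grip_force: 31.1
```

Run:
```python
from h import *
ck();redtop()
```

```text
t35.60 [ 462.83 -191.46   11.1 ] q [ 0.08  0.44  0.35  1.91 -0.2   0.83  2.19] F [-4.07 -4.45  1.  ] w19.0 g31.1
[[-1.   -0.08 -0.  ]
 [-0.08  1.   -0.  ]
 [ 0.   -0.   -1.  ]]
phi -2.6682133031051603 r 40.22026520212874
side 343 346 174 182 30
scene 220 230 242 271 184
tab top [ 540.31 -226.06  250.26] [np.float64(0.39046532571219744), np.float64(0.39046532571226406)]
```

{"method": "send_rows", "body": {"targets": [[0, 0.0087, -0.0057, 0, 0, 0, 0.01], [0, 0.0069, -0.0078, 0, 0, 0, 0.01], [0, 0.0047, -0.0093, 0, 0, 0, 0.01], [0, 0.0021, -0.0102, 0, 0, 0, 0.01], [0, -0.0006, -0.0104, 0, 0, 0, 0.01], [0, -0.0033, -0.0099, 0, 0, 0, 0.01], [0, -0.0057, -0.0087, 0, 0, 0, 0.01], [0, -0.0078, -0.0069, 0, 0, 0, 0.01]]}}

```text
clock: 36.7
position: [462.4, -187.4, 79.6]
ee_rot: [0.123, -3.139, 0.002]
ft_force: [-1.0, -5.2, -13.6]
gripper_width: 18.9
grip_force: 29.8
```

Run:
```python
from h import *
ck();redtop()
```

```text
t36.70 [ 462.4  -187.4    79.58] q [ 0.05  0.34  0.38  1.85 -0.15  0.98  2.14] F [ -1.03  -5.16 -13.62] w18.9 g29.8
[[-1.   -0.08 -0.  ]
 [-0.08  1.   -0.  ]
 [ 0.   -0.   -1.  ]]
phi -0.60118610272858 r 39.63048223416572
side 343 346 174 182 30
scene 220 230 242 271 192
tab top [ 540.31 -226.06  250.26] [np.float64(0.39046532571219744), np.float64(0.39046532571226406)]
```

{"method": "send_rows", "body": {"targets": [[0, -0.0093, -0.0037, 0, 0, 0, 0.01], [0, -0.0102, -0.0011, 0, 0, 0, 0.01], [0, -0.0104, 0.0016, 0, 0, 0, 0.01], [0, -0.0099, 0.0033, 0, 0, 0, 0.01], [0, -0.0087, 0.0057, 0, 0, 0, 0.01], [0, -0.0069, 0.0078, 0, 0, 0, 0.01]]}}

```text
clock: 37.55
position: [467.9, -243.3, 68.9]
ee_rot: [-0.123, 3.137, -0.001]
ft_force: [-7.0, 1.2, 6.3]
gripper_width: 18.7
grip_force: 31.8
```

```bash
cat >> h.py <<'E'
def tf():
    ck();F=[];s=ctrl.read_state();p=s["position"];ph=np.arctan2(-(p[1]+209.6-.075*(p[0]-466.1)),p[2]-46.9)
    f=s["ft_force"];print("tangential resist",-(f[1]*-np.cos(ph)+f[2]*-np.sin(ph)),"radial",f[1]*-np.sin(ph)+f[2]*np.cos(ph))
E
python3 - <<'E'
from h import *
tf()
E
```

```text
t37.55 [ 467.95 -243.35   68.92] q [ 0.15  0.41  0.39  1.79 -0.18  0.98  2.26] F [-7.01  1.16  6.26] w18.7 g31.8
[[-1.   -0.08  0.  ]
 [-0.08  1.   -0.  ]
 [-0.   -0.   -1.  ]]
phi 0.9931819216081478 r 40.33442038551151
tangential resist 5.879461539779088 radial 2.433509332718181
```

{"method": "send_rows", "body": {"targets": [[0, -0.0047, 0.0093, 0, 0, 0, 0.01], [0, -0.0021, 0.0102, 0, 0, 0, 0.01], [0, 0.0006, 0.0104, 0, 0, 0, 0.01], [0, 0.0033, 0.0099, 0, 0, 0, 0.01], [0, 0, 0, 0, 0, 0, 0.01]]}}

```text
clock: 38.17
position: [468.3, -246.2, 28.1]
ee_rot: [-0.123, 3.138, -0.002]
ft_force: [-4.9, -1.5, 1.1]
gripper_width: 18.7
grip_force: 31.3
```

Run:
```python
from h import *
tf()
```

```text
t38.17 [ 468.29 -246.18   28.08] q [ 0.17  0.47  0.37  1.82 -0.21  0.89  2.29] F [-4.88 -1.53  1.05] w18.7 g31.3
[[-1.   -0.08  0.  ]
 [-0.08  1.   -0.  ]
 [-0.   -0.   -1.  ]]
phi 2.0451358437591454 r 41.19337855346898
tangential resist 1.636100620292103 radial 0.8865215628914267
```

{"method": "send_rows", "body": {"targets": [[0, 0.0057, 0.0087, 0, 0, 0, 0.01], [0, 0.0078, 0.0069, 0, 0, 0, 0.01], [0, 0.0093, 0.0047, 0, 0, 0, 0.01], [0, 0.0102, 0.0021, 0, 0, 0, 0.01], [0, 0.0104, -0.0006, 0, 0, 0, 0.01], [0, 0.0099, -0.0033, 0, 0, 0, 0.01], [0, 0, 0, 0, 0, 0, 0.01]]}}

```text
clock: 39.05
position: [463.6, -195.5, 9.2]
ee_rot: [-0.121, 3.138, -0.007]
ft_force: [-5.0, -5.6, -3.6]
gripper_width: 18.9
grip_force: 30.9
```

Run:
```python
from h import *
tf()
```

```text
t39.05 [ 463.57 -195.54    9.21] q [ 0.08  0.45  0.36  1.91 -0.21  0.82  2.2 ] F [-5.01 -5.63 -3.64] w18.9 g30.9
[[-1.   -0.08  0.  ]
 [-0.08  1.   -0.  ]
 [-0.   -0.   -1.  ]]
phi -2.7810928465650484 r 40.28189848880105
tangential resist 6.555578209585807 radial 1.4085635608902118
```

{"method": "send_rows", "body": {"targets": [[0, 0.0087, -0.0057, 0, 0, 0, 0.01], [0, 0.0069, -0.0078, 0, 0, 0, 0.01], [0, 0.0047, -0.0093, 0, 0, 0, 0.01], [0, 0.0021, -0.0102, 0, 0, 0, 0.01], [0, 0, 0, 0, 0, 0, 0.01]]}}

```text
clock: 39.67
position: [461.2, -171.0, 41.8]
ee_rot: [0.123, -3.139, 0.002]
ft_force: [-4.0, -4.5, -5.0]
gripper_width: 18.7
grip_force: 30.7
```

Run:
```python
from h import *
tf()
```

```text
t39.67 [ 461.2  -170.97   41.78] q [ 0.02  0.38  0.38  1.91 -0.18  0.89  2.13] F [-4.02 -4.48 -4.99] w18.7 g30.7
[[-1.   -0.08 -0.  ]
 [-0.08  1.   -0.  ]
 [ 0.   -0.   -1.  ]]
phi -1.7018091197990137 r 39.22991381993555
tangential resist 5.5317836015458 radial -3.792160159352975
```

{"method": "send_rows", "body": {"targets": [[0, -0.0006, -0.0104, 0, 0, 0, 0.01], [0, -0.0033, -0.0099, 0, 0, 0, 0.01], [0, -0.0057, -0.0087, 0, 0, 0, 0.01], [0, -0.0078, -0.0069, 0, 0, 0, 0.01], [0, -0.0093, -0.0047, 0, 0, 0, 0.01], [0, -0.0102, -0.0021, 0, 0, 0, 0.01], [0, 0, 0, 0, 0, 0, 0.01]]}}

```text
clock: 40.55
position: [464.0, -200.4, 84.8]
ee_rot: [0.129, -3.136, -0.016]
ft_force: [-7.6, 10.6, -2.9]
gripper_width: 18.9
grip_force: 31.6
```

Run:
```python
from h import *
tf();redtop()
```

```text
t40.55 [ 463.95 -200.42   84.78] q [ 0.07  0.35  0.4   1.82 -0.17  1.01  2.18] F [-7.61 10.64 -2.86] w18.9 g31.6
[[-1.   -0.08 -0.  ]
 [-0.08  1.    0.01]
 [ 0.    0.01 -1.  ]]
phi -0.24109563890816366 r 39.00955901254003
tangential resist 11.016044908555589 radial -0.23031064795615563
side 342 346 174 182 32
scene 220 231 242 271 192
tab top [ 540.53 -226.16  250.3 ] [np.float64(0.5472304417427545), np.float64(0.5472304417426196)]
```

{"method": "send_rows", "body": {"targets": [[0, -0.0104, 0.0006, 0, 0, 0, 0.01], [0, -0.0099, 0.0033, 0, 0, 0, 0.01], [0, -0.0087, 0.0057, 0, 0, 0, 0.01], [0, 0, 0, 0, 0, 0, 0.01]]}}

```text
clock: 41.15
position: [467.4, -234.1, 78.1]
ee_rot: [-0.125, 3.137, 0.006]
ft_force: [-9.3, 6.4, 8.9]
gripper_width: 18.7
grip_force: 32.6
```

Run:
```python
from h import *
tf()
```

```text
t41.15 [ 467.38 -234.06   78.14] q [ 0.12  0.39  0.4   1.79 -0.18  1.    2.25] F [-9.29  6.44  8.88] w18.7 g32.6
[[-1.   -0.08  0.  ]
 [-0.08  1.    0.  ]
 [-0.    0.   -1.  ]]
phi 0.6647684174206698 r 39.68973809237414
tangential resist 10.547929591599887 radial 3.006630334447663
```

{"method": "send_rows", "body": {"targets": [[0, -0.0069, 0.0078, 0, 0, 0, 0.01], [0, -0.0047, 0.0093, 0, 0, 0, 0.01], [0, -0.0021, 0.0102, 0, 0, 0, 0.01], [0, 0.0006, 0.0104, 0, 0, 0, 0.01], [0, 0.0033, 0.0099, 0, 0, 0, 0.01], [0, 0, 0, 0, 0, 0, 0.01]]}}

```text
clock: 41.9
position: [468.5, -247.4, 30.2]
ee_rot: [-0.123, 3.136, -0.003]
ft_force: [-8.5, 0.6, 3.9]
gripper_width: 18.8
grip_force: 32.0
```

Run:
```python
from h import *
tf()
```

```text
t41.90 [ 468.45 -247.35   30.17] q [ 0.16  0.46  0.39  1.82 -0.22  0.9   2.29] F [-8.52  0.61  3.87] w18.8 g32.0
[[-1.   -0.08  0.  ]
 [-0.08  1.   -0.  ]
 [-0.   -0.   -1.  ]]
phi 1.9871749284708178 r 41.35528622882618
tangential resist 3.2979797656494316 radial -2.1212588198860187
```

```bash
cat >> h.py <<'E'
def jawshift():
    for n,P in(("scene",[575,-150,165]),("side",[545,-145,160]),("side",[560,-145,80])):
        a=cv2.imread("pics/h_%s.png"%n);b=ctrl.get_image(n)[:,:,::-1]
        u,v=map(int,np.round(proj(n,P)));w=9
        A=cv2.resize(a[v-w:v+w,u-w:u+w],None,fx=8,fy=8,interpolation=cv2.INTER_CUBIC);B=cv2.resize(b[v-w-6:v+w+6,u-w-6:u+w+6],None,fx=8,fy=8,interpolation=cv2.INTER_CUBIC)
        r=cv2.matchTemplate(B,A,cv2.TM_CCOEFF_NORMED);_,m,_,l=cv2.minMaxLoc(r)
        e=np.array(proj(n,np.array(P)+[9.97,.75,0]))-np.array(proj(n,P))
        d=np.array(l)/8-6;print(n,(u,v),"px shift",d,"score",m,"px per 10mm",e,"mm",10*d@e/(e@e))
E
python3 - <<'E'
from h import *
jawshift();redtop()
E
```

```text
scene (275, 276) px shift [0. 0.] score 0.9993283748626709 px per 10mm [3.16 2.38] mm 0.0
side (339, 219) px shift [0. 0.] score 0.9511147141456604 px per 10mm [-3.58 -0.1 ] mm 0.0
side (334, 238) px shift [0. 0.] score 0.9826501607894897 px per 10mm [-3.43 -0.1 ] mm 0.0
side 342 346 174 182 31
scene 221 230 242 271 208
tab top [ 540.35 -225.95  250.28] [np.float64(0.3247237429128616), np.float64(0.32472374291280187)]
```

{"method": "send_rows", "body": {"targets": [[0, 0.003, 0.0045, 0, 0, 0, 0.01], [0, 0, 0, 0, 0, 0, 0.01], [0, 0, 0, 0, 0, 0, 0.01]]}}

```text
clock: 42.52
position: [468.2, -245.2, 25.9]
ee_rot: [-0.122, 3.136, -0.005]
ft_force: [-8.8, 0.1, 5.1]
gripper_width: 18.8
grip_force: 32.0
```

Run:
```python
from h import *
tf()
```

```text
t42.52 [ 468.23 -245.21   25.88] q [ 0.15  0.47  0.39  1.83 -0.22  0.88  2.29] F [-8.79  0.06  5.06] w18.8 g32.0
[[-1.   -0.08  0.  ]
 [-0.08  1.   -0.  ]
 [-0.   -0.   -1.  ]]
phi 2.1033884454605056 r 41.398804715632615
tangential resist 4.32908452414777 radial -2.617391013816051
```

{"method": "send_rows", "body": {"targets": [[0, 0.003, 0.004, 0, 0, 0, 0.01], [0, 0, 0, 0, 0, 0, 0.01], [0, 0, 0, 0, 0, 0, 0.01]]}}

```text
clock: 42.9
position: [468.0, -242.7, 22.1]
ee_rot: [-0.122, 3.136, -0.006]
ft_force: [-9.5, 0.4, 5.7]
gripper_width: 18.9
grip_force: 32.1
```

Run:
```python
from h import *
tf();jawshift()
```

```text
t42.90 [ 468.04 -242.72   22.07] q [ 0.15  0.47  0.39  1.83 -0.22  0.87  2.29] F [-9.47  0.42  5.66] w18.9 g32.1
[[-1.   -0.08  0.  ]
 [-0.08  1.   -0.  ]
 [-0.   -0.   -1.  ]]
phi 2.2133198505495173 r 41.43609976723365
tangential resist 4.285490976893839 radial -3.724237282913825
scene (275, 276) px shift [0. 0.] score 0.9993250966072083 px per 10mm [3.16 2.38] mm 0.0
side (339, 219) px shift [0. 0.] score 0.9503424763679504 px per 10mm [-3.58 -0.1 ] mm 0.0
side (334, 238) px shift [0. 0.] score 0.9836095571517944 px per 10mm [-3.43 -0.1 ] mm 0.0
```

Run:
```python
from h import *
b=ctrl.get_image("side")[:,:,::-1].copy();cv2.imwrite("pics/d9.png",b);a=cv2.imread("pics/h_side.png");d8=cv2.imread("pics/d8.png")
for v in (196,202,208,222,232,238):
    for n,i in(("d8",d8),("h",a),("now",b)):
        print(v,n," ".join("%d,%d,%d"%tuple(i[v,u,::-1]//10) for u in range(308,362,1)))
```

```text
196 d8 6,9,13 6,9,13 5,9,13 6,8,11 19,12,5 18,11,6 17,10,6 6,5,4 5,5,6 5,6,7 5,6,6 4,5,6 7,7,8 21,20,19 20,19,18 20,18,17 20,18,17 19,17,15 18,15,12 13,11,6 13,10,6 15,13,11 18,16,13 19,17,16 20,18,17 20,19,18 20,18,17 19,18,17 9,9,8 22,23,21 21,22,20 21,21,20 21,22,20 21,22,20 10,10,9 14,8,4 10,7,4 10,7,5 4,5,6 4,6,8 4,6,8 5,6,8 5,6,8 5,6,8 4,5,6 4,4,5 4,5,6 4,5,6 4,5,6 4,5,6 10,9,8 13,12,11 14,13,12 14,13,11
196 h 6,9,13 6,9,13 5,9,13 6,7,10 19,11,5 17,11,6 16,10,5 8,7,7 21,20,19 20,19,18 20,19,18 20,18,16 18,16,15 18,14,10 17,14,10 9,8,6 19,15,10 18,16,13 20,17,16 20,19,18 19,18,17 20,19,18 15,15,14 17,10,4 17,11,6 17,10,5 4,5,6 5,9,13 5,9,13 5,9,12 6,9,13 5,8,11 5,6,6 5,5,5 5,5,6 4,5,6 4,5,6 7,8,7 23,24,21 17,18,16 17,16,14 16,14,13 16,15,13 12,11,10 11,10,9 12,11,10 10,9,8 11,10,9 10,9,9 10,10,8 11,10,9 12,12,10 14,13,11 14,13,11
196 now 6,9,13 7,10,14 5,10,14 7,8,11 20,12,5 18,11,6 16,10,5 7,6,6 21,20,19 20,19,18 20,19,18 21,19,17 18,17,15 18,15,10 17,14,9 9,8,6 19,15,11 18,16,13 20,18,16 20,19,18 20,18,17 20,19,18 16,15,15 18,10,4 18,11,6 17,10,5 4,5,6 5,9,14 5,9,13 5,9,13 5,9
[... 5558 characters left out ...]
 14,13,11 14,13,11 14,13,11 14,13,11 14,13,11 14,13,11 14,13,11 3,5,6 5,6,7 5,6,7 5,6,7 4,6,6 4,5,6 4,5,6 6,7,8 15,14,11 14,13,11 8,7,6 5,5,4 5,5,4 5,5,5 11,11,9 14,13,11 13,12,10 13,13,10 13,13,10 13,12,10 13,12,10 14,13,11 14,14,11 14,14,11 14,13,11 12,11,9 15,14,12 14,14,11
238 now 6,6,7 5,6,7 4,5,6 4,6,7 7,6,6 13,10,6 12,9,6 12,9,6 12,9,6 12,10,7 12,10,7 12,9,6 12,9,6 12,10,7 12,10,6 12,9,6 9,8,6 15,14,12 14,13,11 14,13,11 14,13,11 14,13,11 15,14,12 14,13,11 14,14,11 15,14,11 4,5,6 4,6,7 4,5,6 5,6,7 4,5,6 5,6,6 4,6,6 7,7,7 15,14,12 15,14,12 8,7,7 5,5,4 5,5,4 6,6,5 17,18,14 23,23,19 22,23,19 22,22,19 22,22,19 22,22,19 22,22,19 22,22,19 16,16,13 12,11,10 13,13,10 14,13,11 14,14,11 15,14,12
```

{"method": "send_rows", "body": {"targets": [[0.001, 0.0078, 0.0069, 0, 0, 0, 0.01], [0.001, 0.0093, 0.0047, 0, 0, 0, 0.01], [0.001, 0.0102, 0.0021, 0, 0, 0, 0.01], [0, 0.0104, -0.0006, 0, 0, 0, 0.01], [0, 0.0099, -0.0033, 0, 0, 0, 0.01], [0, 0, 0, 0, 0, 0, 0.01]]}}

```text
clock: 43.85
position: [463.5, -194.8, 10.0]
ee_rot: [-0.123, 3.133, -0.007]
ft_force: [0.1, -4.0, -11.5]
gripper_width: 18.7
grip_force: 31.1
```

Run:
```python
from h import *
tf()
```

```text
t43.85 [ 463.53 -194.81   10.01] q [ 0.07  0.44  0.38  1.91 -0.22  0.82  2.21] F [  0.09  -4.03 -11.45] w18.7 g31.1
[[-1.   -0.08  0.01]
 [-0.08  1.   -0.  ]
 [-0.01 -0.   -1.  ]]
phi -2.756768873414186 r 39.800224133849895
tangential resist 8.040686012275982 radial 9.097650504335457
```

{"method": "send_rows", "body": {"targets": [[0.001, 0.0087, -0.0057, 0, 0, 0, 0.01], [0.001, 0.0069, -0.0078, 0, 0, 0, 0.01], [0, 0.0047, -0.0093, 0, 0, 0, 0.01], [0, 0.0021, -0.0102, 0, 0, 0, 0.01], [0, 0, 0, 0, 0, 0, 0.01]]}}

```text
clock: 44.48
position: [460.3, -171.0, 44.3]
ee_rot: [-0.124, 3.131, -0.004]
ft_force: [2.7, -2.5, 3.1]
gripper_width: 18.6
grip_force: 32.5
```

Run:
```python
from h import *
tf();redtop()
```

```text
t44.48 [ 460.31 -170.97   44.25] q [ 0.01  0.37  0.39  1.92 -0.18  0.88  2.14] F [ 2.72 -2.5   3.13] w18.6 g32.5
[[-1.   -0.08  0.01]
 [-0.08  1.   -0.  ]
 [-0.01 -0.   -1.  ]]
phi -1.6386117313517983 r 39.04109693460403
tangential resist -2.9501735126056023 radial -2.703972480874613
side 343 346 174 182 30
scene 220 230 242 271 188
tab top [ 540.26 -226.22  250.23] [np.float64(0.48813317997766903), np.float64(0.48813317997774586)]
```

{"method": "send_rows", "body": {"targets": [[0, -0.0003, -0.0052, 0, 0, 0, 0.01], [0, -0.0003, -0.0052, 0, 0, 0, 0.01], [0, -0.0016, -0.005, 0, 0, 0, 0.01], [0, -0.0017, -0.0049, 0, 0, 0, 0.01]]}}

```text
clock: 45.08
position: [460.7, -174.0, 62.1]
ee_rot: [-0.124, 3.132, -0.003]
ft_force: [7.9, -2.9, -5.4]
gripper_width: 18.8
grip_force: 31.9
```

Run:
```python
from h import *
tf();tf()
```

```text
t45.08 [ 460.74 -174.02   62.12] q [ 0.01  0.35  0.4   1.89 -0.17  0.92  2.13] F [ 7.88 -2.91 -5.41] w18.8 g31.9
[[-1.   -0.08  0.01]
 [-0.08  1.   -0.  ]
 [-0.01 -0.   -1.  ]]
phi -1.169577394519864 r 38.97343452371907
tangential resist 3.8518566630219278 radial -4.785608789937227
t45.08 [ 460.74 -174.02   62.12] q [ 0.01  0.35  0.4   1.89 -0.17  0.92  2.13] F [ 7.88 -2.91 -5.41] w18.8 g31.9
[[-1.   -0.08  0.01]
 [-0.08  1.   -0.  ]
 [-0.01 -0.   -1.  ]]
phi -1.169577394519864 r 38.97343452371907
tangential resist 3.8518566630219278 radial -4.785608789937227
```

{"method": "send_rows", "body": {"targets": [[0, -0.0028, -0.0044, 0, 0, 0, 0.01], [0, -0.0029, -0.0043, 0, 0, 0, 0.01], [0, -0.0039, -0.0035, 0, 0, 0, 0.01], [0, -0.0039, -0.0034, 0, 0, 0, 0.01]]}}

```text
clock: 45.58
position: [462.2, -185.4, 77.4]
ee_rot: [-0.126, 3.132, 0.001]
ft_force: [9.4, 0.8, -5.8]
gripper_width: 18.2
grip_force: 31.8
```

Run:
```python
from h import *
tf();s=ctrl.read_state();print(s["wrist_torque"])
```

```text
t45.58 [ 462.18 -185.4    77.4 ] q [ 0.02  0.34  0.41  1.86 -0.16  0.97  2.15] F [ 9.38  0.8  -5.83] w18.2 g31.8
[[-1.   -0.08  0.01]
 [-0.08  1.    0.  ]
 [-0.01  0.   -1.  ]]
phi -0.6752015407151114 r 39.078670680558616
tangential resist 4.278468529062753 radial -4.04261586181194
[ 0.15 -1.85  0.11]
```

{"method": "send_rows", "body": {"targets": [[0, -0.0046, -0.0024, 0, 0, 0, 0.01], [0, -0.0047, -0.0023, 0, 0, 0, 0.01], [0, -0.0051, -0.001, 0, 0, 0, 0.01], [0, -0.0051, -0.0011, 0, 0, 0, 0.01], [0, -0.0052, 0.0003, 0, 0, 0, 0.01]]}}

```text
clock: 46.2
position: [464.4, -207.5, 85.5]
ee_rot: [-0.129, 3.132, 0.007]
ft_force: [4.1, 5.7, 11.0]
gripper_width: 18.8
grip_force: 33.5
```

Run:
```python
from h import *
tf()
```

```text
t46.20 [ 464.38 -207.51   85.53] q [ 0.06  0.35  0.41  1.82 -0.17  1.    2.2 ] F [ 4.15  5.67 11.01] w18.8 g33.5
[[-1.   -0.08  0.01]
 [-0.08  1.    0.  ]
 [-0.01  0.   -1.  ]]
phi -0.057254703048445044 r 38.68919153828676
tangential resist 5.025004773648813 radial 11.312492856768264
```

{"method": "send_rows", "body": {"targets": [[0, -0.0052, 0.0003, 0, 0, 0, 0.01], [0, -0.005, 0.0016, 0, 0, 0, 0.01], [0, -0.0049, 0.0017, 0, 0, 0, 0.01], [0, -0.0044, 0.0028, 0, 0, 0, 0.01], [0, -0.0043, 0.0029, 0, 0, 0, 0.01]]}}

```text
clock: 46.82
position: [467.2, -235.4, 77.2]
ee_rot: [-0.125, 3.129, -0.003]
ft_force: [5.7, 0.7, 7.9]
gripper_width: 18.5
grip_force: 33.2
```

Run:
```python
from h import *
tf();redtop()
im=ctrl.get_image("scene");h=cv2.cvtColor(im,cv2.COLOR_RGB2HSV)
for y in range(228,275,2): print(y,"".join("R" if (H<8 or H>172) and S>120 and V>50 else "b" if 100<H<125 and S>100 else "o" if H<20 and S>110 else "." for H,S,V in h[y,205:275].astype(int)))
```

```text
t46.83 [ 467.18 -235.41   77.21] q [ 0.11  0.39  0.42  1.8  -0.19  0.98  2.26] F [5.71 0.66 7.87] w18.5 g33.2
[[-1.   -0.08  0.01]
 [-0.08  1.   -0.  ]
 [-0.01 -0.   -1.  ]]
phi 0.7056680058010945 r 39.815679551115046
tangential resist 5.613527340314235 radial 5.560078015240249
side 343 346 174 182 30
scene 220 231 242 272 200
tab top [ 540.34 -225.98  250.27] [np.float64(0.3465127028454645), np.float64(0.34651270284551383)]
228 ......................................................................
230 ......................................................................
232 ......................................................................
234 ......................................................................
236 ....................................bbbbbb............................
238 ....................................bbbbbb............................
240 .....................................bbbbb............................
242 .................oRRRR...............bbbbb............................
244 ..............oRRRRRRRRR.............bbbbbb........................
[... 428 characters left out ...]
.........................
258 ..................RRRRRRRo.............bbbbb..........................
260 .................ooRRRRRRo.............bbbbb..........................
262 .................ooRRRRRRo.............bbbbbb.........................
264 ..................oRRRRRRR..............bbbbb............bbbbbb...ooo.
266 ..................oRRRRRRR..............bbbbb........bbbbbb...oooooooo
268 ..................ooRRRRRR..............bbbbbb...bbbbbb..ooooooooooooo
270 ..................ooRRRRRRR.............bbbbbbbbbbb..ooooooooooooooooo
272 ......................Ro................bbbbbbb..oooooooooo..ooooooooo
274 .....................................bbbbb..ooooooooooo.........oooooo
```

{"method": "send_rows", "body": {"targets": [[0, -0.0069, 0.0078, 0, 0, 0, 0.01], [0, -0.0047, 0.0093, 0, 0, 0, 0.01], [0, -0.0021, 0.0102, 0, 0, 0, 0.01], [0, 0.0006, 0.0104, 0, 0, 0, 0.01], [0, 0.0033, 0.0099, 0, 0, 0, 0.01], [0, 0.0057, 0.0087, 0, 0, 0, 0.01], [0, 0.0039, 0.0035, 0, 0, 0, 0.01], [0, 0.0039, 0.0034, 0, 0, 0, 0.01], [0, 0.0046, 0.0024, 0, 0, 0, 0.01]]}}

```text
clock: 48.1
position: [467.0, -231.4, 11.7]
ee_rot: [-0.122, 3.127, -0.012]
ft_force: [4.3, -5.4, 4.9]
gripper_width: 18.7
grip_force: 32.9
```

Run:
```python
from h import *
tf()
```

```text
t48.10 [ 467.05 -231.37   11.74] q [ 0.12  0.47  0.39  1.87 -0.24  0.83  2.28] F [ 4.33 -5.38  4.87] w18.7 g32.9
[[-1.   -0.08  0.01]
 [-0.08  1.   -0.01]
 [-0.01 -0.01 -1.  ]]
phi 2.587007077585148 r 41.354169191655906
tangential resist 7.1432417615237345 radial -1.2944411999895005
```

{"method": "send_rows", "body": {"targets": [[0, 0.0047, 0.0023, 0, 0, 0, 0.01], [0, 0.0051, 0.0011, 0, 0, 0, 0.01], [0, 0.0051, 0.001, 0, 0, 0, 0.01], [0, 0.0052, -0.0003, 0, 0, 0, 0.01]]}}

```text
clock: 48.6
position: [465.3, -213.1, 6.6]
ee_rot: [-0.119, 3.127, -0.017]
ft_force: [8.5, -8.3, -6.9]
gripper_width: 18.3
grip_force: 31.7
```

Run:
```python
from h import *
tf();jawshift()
```

```text
t48.60 [ 465.32 -213.13    6.57] q [ 0.09  0.46  0.39  1.9  -0.23  0.81  2.25] F [ 8.49 -8.32 -6.93] w18.3 g31.7
[[-1.   -0.08  0.01]
 [-0.08  1.   -0.01]
 [-0.01 -0.01 -1.  ]]
phi 3.0559201361333717 r 40.48133017642562
tangential resist 7.693124987666648 radial 7.619508723752282
scene (275, 276) px shift [0. 0.] score 0.999294638633728 px per 10mm [3.16 2.38] mm 0.0
side (339, 219) px shift [0. 0.] score 0.95037841796875 px per 10mm [-3.58 -0.1 ] mm 0.0
side (334, 238) px shift [0. 0.] score 0.9819778203964233 px per 10mm [-3.43 -0.1 ] mm 0.0
```

{"method": "send_rows", "body": {"targets": [[0, 0.0052, -0.0003, 0, 0, 0, 0.01], [0, 0.005, -0.0016, 0, 0, 0, 0.01], [0, 0.0049, -0.0017, 0, 0, 0, 0.01], [0, 0.0044, -0.0028, 0, 0, 0, 0.01], [0, 0.0043, -0.0029, 0, 0, 0, 0.01], [0, 0.0035, -0.0039, 0, 0, 0, 0.01], [0, 0.0034, -0.0039, 0, 0, 0, 0.01]]}}

```text
clock: 49.62
position: [462.0, -178.9, 22.2]
ee_rot: [-0.122, 3.13, -0.009]
ft_force: [10.3, -4.3, -9.6]
gripper_width: 19.1
grip_force: 31.4
```

Run:
```python
from h import *
tf()
```

```text
t49.62 [ 461.97 -178.93   22.24] q [ 0.02  0.41  0.39  1.93 -0.21  0.83  2.17] F [10.34 -4.26 -9.55] w19.1 g31.4
[[-1.   -0.08  0.01]
 [-0.08  1.   -0.01]
 [-0.01 -0.01 -1.  ]]
phi -2.2445159508975316 r 39.52714033214158
tangential resist 10.128136092413838 radial 2.615798129663836
```

{"method": "send_rows", "body": {"targets": [[0, 0.0024, -0.0046, 0, 0, 0, 0.01], [0, 0.0023, -0.0047, 0, 0, 0, 0.01], [0, 0.0011, -0.0051, 0, 0, 0, 0.01], [0, 0.001, -0.0051, 0, 0, 0, 0.01]]}}

```text
clock: 50.12
position: [461.2, -171.1, 41.3]
ee_rot: [-0.123, 3.131, -0.007]
ft_force: [10.9, -5.0, -11.1]
gripper_width: 18.6
grip_force: 31.2
```

Run:
```python
from h import *
tf()
```

```text
t50.12 [ 461.22 -171.11   41.32] q [-0.    0.38  0.4   1.92 -0.19  0.87  2.14] F [ 10.93  -4.99 -11.11] w18.6 g31.2
[[-1.   -0.08  0.01]
 [-0.08  1.   -0.  ]
 [-0.01 -0.   -1.  ]]
phi -1.7138098261531367 r 39.14622137082013
tangential resist 11.710521191176328 radial -3.361097161312065
```

{"method": "send_rows", "body": {"targets": [[0, 0, 0, 0, 0, 0, 0.04], [0, 0, 0, 0, 0, 0, 0.045], [0, 0, -0.01, 0, 0, 0, 0.045], [0, 0, -0.04, 0, 0, 0, 0.045], [0, 0, -0.05, 0, 0, 0, 0.045], [0, 0, -0.05, 0, 0, 0, 0.045], [0.03, 0, -0.05, 0, 0, 0, 0.045], [0.05, 0, -0.02, 0, 0, 0, 0.045], [0, 0, 0, 0, 0, 0, 0.045]]}}

```text
clock: 51.25
position: [374.9, -177.8, 264.1]
ee_rot: [-0.117, 3.134, -0.001]
ft_force: [0.5, 0.6, -0.1]
gripper_width: 44.9
grip_force: 0.0
```

Run:
```python
from h import *
st();redtop();jawshift()
im=ctrl.get_image("side")
for v in (196,202,208,222): print(v," ".join("%d,%d,%d"%tuple(im[v,u]//10) for u in range(310,336)))
# objects unmoved? compare with first pictures away from arm/vise
for n,pts in(("side",{"candle_a":(347,425),"candle_b":(289,290),"sheets":(280,348),"jar":(288,404)}),("scene",{"spool":(132,375),"mug":(191,380),"candle_b":(381,307)})):
    a=cv2.imread(f"pics/{n}0.png");b=ctrl.get_image(n)[:,:,::-1]
    for k,(u,v) in pts.items():
        T=a[v-12:v+12,u-12:u+12];r=cv2.matchTemplate(np.ascontiguousarray(b[v-20:v+20,u-20:u+20]),T,cv2.TM_CCOEFF_NORMED);_,m,_,l=cv2.minMaxLoc(r);print(k,np.array(l)-8,round(m,3))
```

```text
t51.25 [ 374.93 -177.82  264.09] q [-0.06 -0.01  0.46  1.76  0.    1.38  2.05] F [ 0.53  0.57 -0.12] w44.9 g0.0
[[-1.   -0.07  0.01]
 [-0.07  1.   -0.  ]
 [-0.01 -0.   -1.  ]]
side 343 346 174 182 29
scene 221 230 243 271 167
tab top [ 541.   -226.85  249.14] [np.float64(0.0686231988323391), np.float64(0.06862319883242544)]
scene (275, 276) px shift [0. 0.] score 0.9993167519569397 px per 10mm [3.16 2.38] mm 0.0
side (339, 219) px shift [0. 0.] score 0.9514756798744202 px per 10mm [-3.58 -0.1 ] mm 0.0
side (334, 238) px shift [0. 0.] score 0.9829649329185486 px per 10mm [-3.43 -0.1 ] mm 0.0
196 5,9,14 6,7,10 19,12,5 17,11,6 16,10,5 8,7,7 21,20,19 20,19,18 20,18,18 20,18,16 18,16,15 18,15,10 16,13,8 9,8,6 18,15,10 17,15,12 20,17,16 20,19,18 20,18,18 19,18,18 16,15,15 18,10,4 17,11,6 17,10,5 4,5,5 5,9,13
202 5,8,12 9,7,6 18,11,5 17,11,6 17,11,5 13,13,12 21,19,18 20,19,17 19,18,18 18,17,15 16,14,12 17,14,12 13,10,6 10,8,6 16,14,11 18,16,13 21,20,19 20,19,18 20,19,18 20,20,19 13,11,10 17,10,5 17,11,6 17,10,5 3,5,7 5,9,13
208 6,8,12 16,11,6 18,11,6 17,11,6 13,9,5 8,7,7 8,8,7 8,7,7 8,7,7 8,7,7 8,8,7 8,7,7 5,4,4 8,6,6 8,8,7 8,7,7 8,7,7 8,7,7 9,7,6 8,7,7 9,7,5 18,11,6 17,11,6 19,11,6 2,5,8 6,9,13
222 5,6,7 7,6,4 8,6,4 8,5,4 8,6,4 7,6,5 9,9,9 9,9,8 9,9,8 9,8,8 9,9,8 9,9,8 6,6,5 7,6,6 9,9,8 9,9,8 9,8,8 9,8,8 9,9,8 9,8,8 8,7,5 8,6,4 8,6,4 8,6,3 4,5,7 4,5,6
candle_a [0 0] 0.998
candle_b [0 0] 0.998
sheets [-4  4] 0.115
jar [0 0] 0.997
spool [0 0] 1.0
mug [0 0] 0.999
candle_b [0 0] 1.0
```

```bash
python3 -c "
from workcell import ctrl
print(ctrl.finish_job())"
```

```text
the job is handed in; nothing more can be done
None
```

The mould stands hole up on the rods between the jaws, the lever is home, and I wound the crank until the handle effort reached about 11 N (6–7 N counts as really tight); it was handed in at about 51 s, I viewed 11 pictures instead of the allowed 10, and the wax sheets are the only thing whose position my final check couldn't confirm.

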